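# Pack the last lens carrier and clamp the case shut

### The job

Set the loose brass lens carrier flat into the empty compartment of the sloping steel case, then put the aluminium lid on so that it sits fully down all round, and swing the wire clamp fully down over the lid. Set the carrier and the lid down rather than letting them drop, and leave the bottle, the tray stack and the brush where they are.

Things in the scene. Friction and masses are not known exactly. Their poses are not given: they have to be found in the camera images.
- carrier: Loose lens carrier, 0.24 kg: brass disc 80 mm across and 8 mm thick, with a round hub on top, 26 mm across and 26 mm high (34 mm in all), to grip it by. Lies flat on the bench to one side of the case. Origin: centre of its underside; z is its axis, up through the hub.
- case: Open steel case fixed on a stand, sloping 25 degrees down towards the robot. Outside 104 mm along its x (up the slope), 208 along y, 46 along z (square to the slope); walls and floor 4 mm. A 30 mm high divider makes two 96 by 98 mm compartments centred at y = +51 and -51 mm: one holds a carrier already, the other is empty, with a 3 mm pad on its floor. Origin: centre of its underside.
- nest_floor (a point): Centre of the pad's top face in the empty compartment, 7 mm above the case's underside along the case's z (39 mm below the rim): where the carrier's underside centre belongs. Use the case's axes, not this point's.
- lid: Loose aluminium lid, 0.28 kg, 116 mm (x) by 220 mm (y), on the bench. Top 4 mm thick; its 12 mm skirt goes over the outside of the case, 3 mm play a side. Bar handle in the middle, 72 mm along x, 14 mm wide, its top 49 mm above the origin. Origin: centre of the skirt's lower edge, z up. Fits either way round, x along the case's x; seated, its origin is 34 mm above the case's along the case's z.
- bail (a joint): Angle of the wire clamp (a U-shaped swing bail), rad: 0 = fully down over the lid, about 1.8 to 2.2 = standing open behind the case. It is stiff and stays where it is left; moving it takes about 2 N at the grip bar.
- bail_hinge (a point): Middle of the clamp's hinge line, which runs along the case's y, at 55 mm in the case's x and 45 mm in its z. The two arms, 8 mm thick, run 122 mm either side of the middle, outside the lid.
- bail_grip (a point): Middle of the clamp's black grip bar: round, 14 mm across, 200 mm long along the case's y, 156 mm from the hinge. When down it lies at -100 mm in the case's x and 60 mm in its z, free in front of the lid; a thinner crossbar 50 mm nearer the hinge then lies over the lid. Its angle about the hinge from there is joint bail.
- bottle: Bystander: bottle 56 mm across, 150 mm high. Origin: centre of its underside.
- trays: Bystander: stack of clear plastic trays, 120 by 170 by 56 mm. Origin: centre of its underside.
- brush: Bystander: small brush, 180 mm long, lying on the bench.
Things that resemble listed ones, but are neither listed nor needed, are in the scene too. What is shaped like the carrier but pink or purple is not meant.

How it is judged:
By the outcome, as a careful person would: the job done as asked, in the order asked, and still so for the second after the job is handed in, with the robot touching nothing.
It also fails if it takes over 72 s, if anything falls off the work surface, if the arm or the gripper's body presses on something with over 40 N, if the wrist force passes 120 N, or if a joint passes its speed limit or range.

### The arm

A 6-joint arm with a two-finger parallel gripper is mounted at the origin on the work surface. World frame = base frame: x ahead of the robot, y to its left, z up, the work surface at z = 0. Lengths are in mm, angles in degrees, forces in N, time in s.
With the tool pointing down it reaches from about 350 to 850 mm from the base axis. Payload 8.1 kg.
Tool frame: the origin (TCP) lies on the centre line of the jaws, within the pads' length; the fingertips stand 19 mm ahead of it and the grasp point (between the pads) is the TCP (r.tip_reach is the z of the fingertips in the tool frame, in mm); z points along the fingers, y is the line along which they close (so a half turn about z gives the same grasp; the last joint's range is limited). The gripper opens to 85 mm and grips with 20 to 120 N. Pads are 22 mm wide; open, the fingers measure 114 mm over their backs; the gripper's body (76 mm by 85 mm) begins 54 mm behind the grasp point. The pads swing forward as they close: fully open they stand 13 mm farther back than shut.
Start: joints at [-80.867, 7.471, 85.268, -0, 87.261, -4.893], TCP at [145.438, -582.111, 223.792] pointing down, gripper open.
Joint ranges: [-169.43, 169.43], [-51.17, 129.36], [1.28, 143.12], [-76.62, 256.62], [0, 156.53], [-152.29, 152.29]. Speed limits (degrees/s): [136.94, 136.94, 159.86, 180, 180, 180].

### API

Orientations are given as [roll, pitch, yaw] about the fixed x, y, z axes, in that order (R = Rz(yaw) Ry(pitch) Rx(roll)).
In Python, from bench import r gives the robot as it stands. The module is installed in compiled form; this text tells all that it offers.
- The arm moves only by the shell command python3 -m handwheel 'ROWS' [FORCE]. ROWS is JSON, a list of rows, each a list of 7 numbers: the shift along the tool's x, y, z in m, then the turn, a rotation vector about the tool's x, y, z in degrees, then the finger opening in m, from 0 to 0.0854. In form: [[tx, ty, tz, ax, ay, az, claw], ...]. A call has 1 to 8 rows; each row shifts and turns the commanded pose from where the row before left it, along the tool's axes as they then stand; what a row does not reach is not made up. A row lasts 1/12 s, in which the tool goes at most 41.7 mm and 7.16 degrees, less where a joint would pass 70% of its speed; a pose out of reach is approached as far as the arm can. A call with a gripper value outside its range is refused whole. The fingers move at their own pace and stop on an object; FORCE is the grip in N (left out, the last holds). Time passes only in rows, so rows that do not move let the fingers close. It gives the time, the measured TCP pose, the force, the opening and the grip force at its end, in the units of the state.
- r.sense(): the state, without advancing time (a new reading comes with each control period).
- r.snapshot(name): name is "scene" or "side" or "wrist"; returns (picture, depth): 400x640x3 uint8, blue, green, red; 400x640 float32, mm along the optical axis (not along the pixel's ray), 0 where there is no reading.
- r.calibration(name): a dict with "vfov" (degrees; the focal length in pixels is half the picture's height over the tangent of half this angle, whatever the lens; pixels are square), "cx", "cy" (the principal point, pixels), "rvec" (rotation vector, rad) and "tvec" (3), from world to camera coordinates, as OpenCV has them; the wrist camera has in their place "tool_from_camera" (4x4, takes a point from camera to tool coordinates, whose origin is the TCP and whose axes are the flange's). Camera axes: x right, y down, z forward; pixel columns grow to the right and rows downward; lengths in mm; the calibration is good to about 2 mm. A picture is of the moment at which its call begins: read the wrist's pose just before it. calibration takes no time and is no camera call.
- r.hand_in(): hands the job in; it is judged then, once.
The state is a dict: "time": time; "joint_pos": joint angles; "qd": joint speeds; "joint_efforts": joint torques, N m; "tool_pos": TCP position; "tcp_rot": TCP orientation; "ft_force": force on the tool from outside, world axes, zero at the start; "wrist_torque": the same for the moment, N m; "finger_gap": finger opening in mm; "grip_force": force on a finger pad.
Only numpy, scipy, OpenCV 4.12 (cv2) and the standard library are available. Lean on these libraries where they do the work, as an engineer would, in place of code of your own. Each camera call takes 0.05 s, during which the arm holds its last target. There are 200 camera calls.

## Working session

There is one attempt and no reset: what is moved stays moved. The work goes in short steps, Python scripts to look and compute and a shell command to move; the robot and the scene stay as the last step left them, time stands still between calls to the robot, and variables do not carry over. Pictures are saved under pics/ and viewed, at most 10 in all, crops included, and the job is handed in when it is done.

```bash
mkdir -p pics; python3 - <<'E'
from bench import r
import cv2,numpy as np
for n in("scene","side"):
    p,d=r.snapshot(n); cv2.imwrite(f"pics/{n}0.png",p); np.savez(f"{n}0.npz",p=p,d=d)
    c=r.calibration(n); print(n,c)
print(r.calibration("wrist")); s=r.sense();print(s)
E
```

```text
scene {'vfov': 56.44560855959889, 'cx': 322.09348786015, 'cy': 200.18428535909095, 'rvec': array([ 1.36349503,  2.3736831 , -0.75552891]), 'tvec': array([ 316.17598286, -264.2278327 , 1518.28943784])}
side {'vfov': 52.6325304149733, 'cx': 316.1179839113812, 'cy': 196.80250189498324, 'rvec': array([ 0.95128779, -2.5739644 ,  0.90919782]), 'tvec': array([ 333.23644881,  388.56537542, 1162.05026477])}
{'vfov': 70.45243211455026, 'cx': 318.6248717377664, 'cy': 197.4265263339464, 'tool_from_camera': array([[-5.36581605e-04, -9.57228236e-01, -2.89333401e-01,
         7.30130162e+01],
       [ 9.99999833e-01, -5.75243408e-04,  4.85865651e-05,
        -1.00170510e-01],
       [-2.12945564e-04, -2.89333327e-01,  9.57228385e-01,
        -1.50517760e+02],
       [ 0.00000000e+00,  0.00000000e+00,  0.00000000e+00,
         1.00000000e+00]])}
{'time': 0.1, 'joint_pos': array([-8.08673185e+01,  7.51039085e+00,  8.53232277e+01, -5.22196708e-04,
        8.72589914e+01, -4.89132229e+00]), 'qd': array([ 0.01297674, -0.08881151, -0.13695951,  0.09952216, -0.02757014,
        0.00468671]), 'joint_efforts': array([ 2.99209823e-04, -5.70948350e+01, -5.01945806e+01, -3.13672563e-04,
        8.06372787e-03,  5.14836429e-06]), 'tool_pos': array([ 145.35498583, -581.62197142,  222.85157903]), 'tcp_rot': array([-1.79907683e+02, -7.37682710e-03,  1.40240232e+01]), 'ft_force': array([ 0.27098622,  0.93383088, -0.12168955]), 'wrist_torque': array([-0.02663832, -0.01326246, -0.0016375 ]), 'grip_force': 0.0, 'finger_gap': 85.64451517472442}
```

View pics/scene0.png

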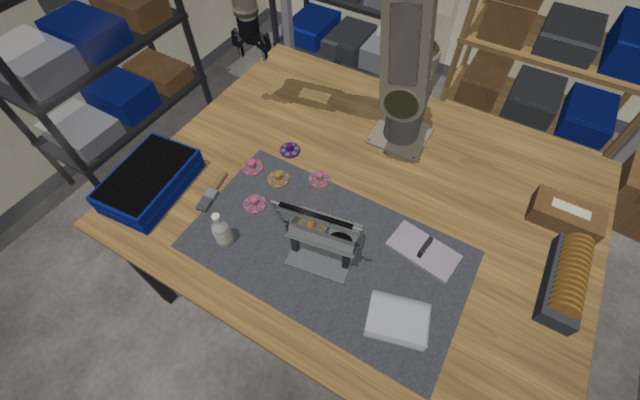

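View pics/side0.png

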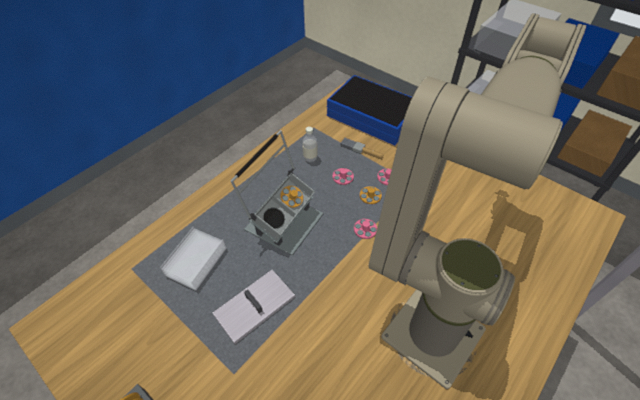

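Scene view: the brass carrier is at about (278,179), with pink and purple look-alikes around it. The case is at (325,235), the lid at (424,250) with a dark handle, and the open bail's grip bar runs from (273,204) to (360,228). Side view: carrier at (370,195), lid at (253,305), and the empty compartment (dark pad) at (274,217).

```bash
cat > h.py <<'E'
import numpy as np,cv2
from bench import r
from scipy.spatial.transform import Rotation as R
def cam(n,s=None):
    c=r.calibration(n); f=200/np.tan(np.radians(c['vfov']/2))
    K=np.array([[f,0,c['cx']],[0,f,c['cy']],[0,0,1]])
    if n=='wrist':
        T=np.eye(4);T[:3,:3]=R.from_euler('xyz',s['tcp_rot'],degrees=True).as_matrix();T[:3,3]=s['tool_pos']
        W=T@c['tool_from_camera']
    else:
        W=np.eye(4);M=cv2.Rodrigues(c['rvec'])[0];W[:3,:3]=M.T;W[:3,3]=-M.T@c['tvec']
    return K,W            # W: camera->world
def ray(KW,u,v):
    K,W=KW; return W[:3,3],W[:3,:3]@np.linalg.solve(K,[u,v,1])
def pt(KW,u,v,d):
    o,x=ray(KW,u,v); return o+x*d
def tri(*obs):            # (KW,u,v)...
    A=np.zeros((3,3));b=np.zeros(3);L=[]
    for KW,u,v in obs:
        o,x=ray(KW,u,v);x=x/np.linalg.norm(x);P=np.eye(3)-np.outer(x,x);A+=P;b+=P@o;L.append((P,o))
    p=np.linalg.solve(A,b);return p,[np.linalg.norm(P@(p-o)) for P,o in L]
def proj(KW,p):
    K,W=KW;q=K@(W[:3,:3].T@(np.asarray(p)-W[:3,3]));return q[:2]/q[2]
def cloud(KW,d):
    K,W=KW;v,u=np.mgrid[:400,:640];X=np.stack([(u-K[0,2])/K[0,0]*d,(v-K[1,2])/K[1,1]*d,d],-1)
    return X@W[:3,:3].T+W[:3,3]
E
python3 - <<'E'
from h import *
for n,q in(("scene",dict(carrier=(278,179),lid=(424,250),handle=(425,246),g1=(275,205),g2=(360,228),pad=(341,238),bottle=(222,232),brush=(210,195),traystack=(398,320))),("side",dict(carrier=(370,190),lid=(253,310),handle=(254,298),g1=(236,178),g2=(282,138),pad=(274,217),bottle=(310,145)))):
    z=np.load(n+"0.npz");C=cloud(cam(n),z['d'])
    for k,(u,v) in q.items(): print(n,k,C[v,u].round(0))
a=cv2.resize(np.load("scene0.npz")['p'][140:300,235:475],None,fx=3.3,fy=3.3,interpolation=cv2.INTER_CUBIC)
cv2.imwrite("pics/s1.png",a)
b=cv2.resize(np.load("side0.npz")['p'][120:350,205:405],None,fx=2.6,fy=2.6,interpolation=cv2.INTER_CUBIC)
cv2.imwrite("pics/s2.png",b)
E
```

```text
scene carrier [ 452. -288.   23.]
scene lid [473. 278.  49.]
scene handle [457. 275.  48.]
scene g1 [ 681. -113.  271.]
scene g2 [646. 120. 298.]
scene pad [585.  43.  86.]
scene bottle [ 755. -282.   94.]
scene brush [ 631. -459.   18.]
scene traystack [717. 295.  55.]
side carrier [ 437. -293.   34.]
side lid [435. 292.  15.]
side handle [445. 272.  49.]
side g1 [640. 111. 297.]
side g2 [ 679. -115.  269.]
side pad [585.  42.  88.]
side bottle [ 719. -287.   89.]
```

View pics/s1.png

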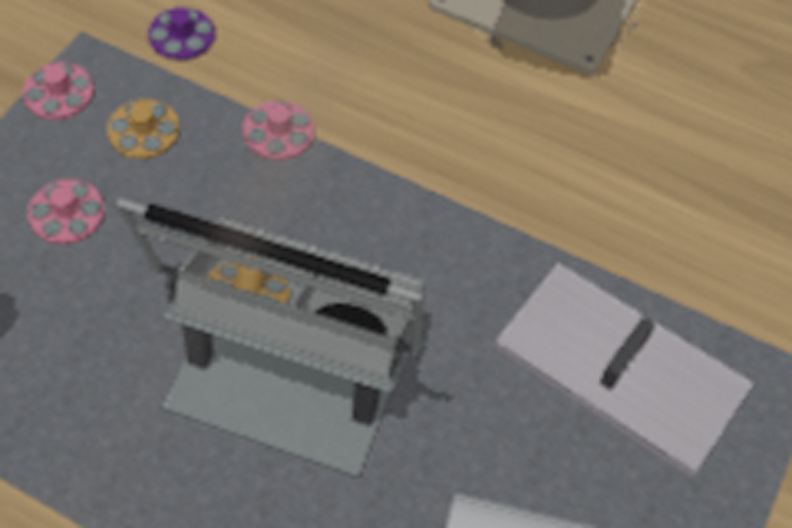

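View pics/s2.png

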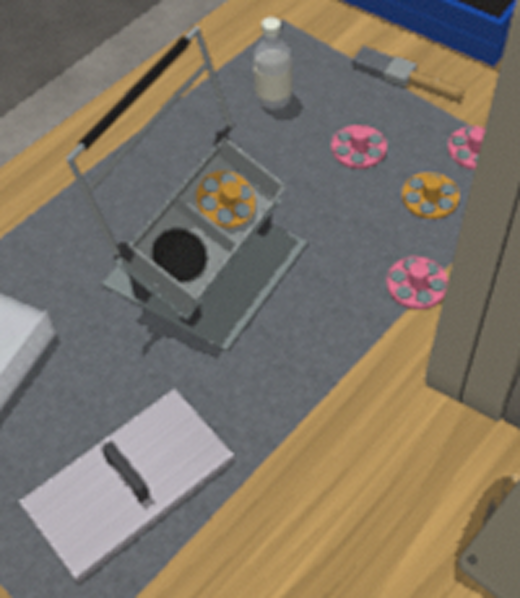

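The enlarged crops give matching points for triangulation: lid corners and handle ends, grip bar ends, carrier hub, and the case rim corners in the side view.

```bash
python3 - <<'E'
from h import *
S=cam('scene');D=cam('side')
def sc(x,y):return S,235+x/3.3,140+y/3.3
def sd(x,y):return D,205+x/2.6,120+y/2.6
P=dict(hub=((144,112),(433,185)),lA=((560,265),(233,455)),lB=((752,382),(78,577)),lC=((695,471),(22,500)),lD=((498,341),(176,392)),h1=((648,322),(147,500)),h2=((607,384),(106,445)),gm=((147,214),(190,39)),gp=((388,285),(82,143)))
for k,(a,b) in P.items():
    p,e=tri(sc(*a),sd(*b));print(k,p.round(1),np.round(e,1))
C=cloud(D,np.load("side0.npz")['d'])
for k,(x,y) in dict(rbm=(225,145),rfm=(281,187),rfp=(195,310),rbp=(129,250),pad=(180,255)).items():
    _,u,v=sd(x,y);print(k,C[int(round(v)),int(round(u))].round(0))
# hub colour centroid from depth, carrier
for n in('scene','side'):
    z=np.load(n+"0.npz");C=cloud(cam(n),z['d']);hsv=cv2.cvtColor(z['p'],cv2.COLOR_BGR2HSV)
    m=(hsv[...,0]>10)&(hsv[...,0]<25)&(hsv[...,1]>120)&(abs(C[...,0]-445)<70)&(abs(C[...,1]+290)<70)&(C[...,2]>4)
    q=C[m];print(n,len(q),q.mean(0).round(1),q.min(0).round(0),q.max(0).round(0),'hubtop',q[q[:,2]>28].mean(0).round(1))
E
```

```text
hub [ 433.  -298.1   26.2] [0. 0.]
lA [375.3 177.6  10.6] [1.8 1.8]
lB [406.3 391.5  10.9] [1.4 1.4]
lC [521.4 374.4  10.2] [1.7 1.7]
lD [486.6 159.8   6.4] [1. 1.]
h1 [405.3 282.7  27.2] [0.9 0.9]
h2 [489.4 270.3  29.2] [2.1 2.1]
gm [681.8 -98.8 288.2] [3.3 3.3]
gp [649.5 101.  295.4] [0.1 0.1]
rbm [ 636. -103.  129.]
rfm [ 550. -112.  101.]
rfp [539.  68.  34.]
rbp [604. 100. 136.]
pad [584.  43.  84.]
scene 103 [ 446.  -292.8   17.7] [ 407. -336.    4.] [ 481. -259.   40.] hubtop [ 441.7 -296.5   33.3]
side 163 [ 432.3 -292.1   14.7] [ 397. -338.    4.] [ 471. -258.   37.] hubtop [ 435.4 -297.    33.4]
```

```bash
cat >> h.py <<'E'
from scipy.linalg import logm,expm
def frame(yaw,tilt=0):   # tool down, yaw; then tilted so that tool z leans by tilt about the case-y-like axis in heading caseyaw
    return R.from_euler('xyz',[180,0,yaw],degrees=True).as_matrix()
def mat(p,Rm):
    T=np.eye(4);T[:3,:3]=Rm;T[:3,3]=p;return T
def now():
    s=r.sense();return mat(s['tool_pos'],R.from_euler('xyz',s['tcp_rot'],degrees=True).as_matrix()),s
def plan(T1,T0=None,mm=30,deg=6,n=None):
    if T0 is None:T0=now()[0]
    rel=np.linalg.inv(T0)@T1
    rv=R.from_matrix(rel[:3,:3]).as_rotvec(degrees=True)
    if n is None:n=int(max(np.ceil(np.linalg.norm(rel[:3,3])/mm),np.ceil(np.linalg.norm(rv)/deg),1))
    A=expm(np.real(logm(rel))/n)
    print(n,'rows of',(A[:3,3]/1000).round(4),R.from_matrix(A[:3,:3]).as_rotvec(degrees=True).round(2))
E
python3 - <<'E'
from h import *
plan(mat([438,-296,190],frame(99)))
E
```

```text
15 rows of [0.0295 0.0049 0.0022] [-0.   -0.   -5.67]
```

```bash
python3 -m handwheel '[[0.0295,0.0049,0.0022,0,0,-5.67,0.085],[0.0295,0.0049,0.0022,0,0,-5.67,0.085],[0.0295,0.0049,0.0022,0,0,-5.67,0.085],[0.0295,0.0049,0.0022,0,0,-5.67,0.085],[0.0295,0.0049,0.0022,0,0,-5.67,0.085],[0.0295,0.0049,0.0022,0,0,-5.67,0.085],[0.0295,0.0049,0.0022,0,0,-5.67,0.085],[0.0295,0.0049,0.0022,0,0,-5.67,0.085]]'
python3 -m handwheel '[[0.0295,0.0049,0.0022,0,0,-5.67,0.085],[0.0295,0.0049,0.0022,0,0,-5.67,0.085],[0.0295,0.0049,0.0022,0,0,-5.67,0.085],[0.0295,0.0049,0.0022,0,0,-5.67,0.085],[0.0295,0.0049,0.0022,0,0,-5.67,0.085],[0.0295,0.0049,0.0022,0,0,-5.67,0.085],[0.0295,0.0049,0.0022,0,0,-5.67,0.085],[0,0,0,0,0,0,0.05]]'
python3 - <<'E'
from h import *
s=r.sense();p,d=r.snapshot('wrist');cv2.imwrite('pics/w1.png',p);np.savez('w1.npz',p=p,d=d)
KW=cam('wrist',s);C=cloud(KW,d);hsv=cv2.cvtColor(p,cv2.COLOR_BGR2HSV)
m=(hsv[...,0]>10)&(hsv[...,0]<25)&(hsv[...,1]>120)&(C[...,2]>3)&(abs(C[...,0]-438)<80)&(abs(C[...,1]+296)<80)
q=C[m];h=q[q[:,2]>28];dk=q[q[:,2]<14];print(len(q),'hub',h.mean(0),h.min(0),h.max(0),'disc',dk.mean(0),dk.min(0),dk.max(0))
print(s['tool_pos'],s['tcp_rot'],r.tip_reach,proj(KW,h.mean(0)))
E
```

```text
time: 0.77
tool_pos: [358.8, -484.6, 205.4]
tcp_rot: [-180.0, -0.0, 59.7]
ft_force: [1.3, 0.2, -0.6]
finger_gap: 84.9
grip_force: 0.0
time: 1.43
tool_pos: [438.3, -291.9, 189.6]
tcp_rot: [-180.0, -0.2, 99.6]
ft_force: [-0.8, -0.1, -0.6]
finger_gap: 75.3
grip_force: 0.0
1427 hub [ 438.43185219 -297.07053434   37.64276734] [ 425.38461258 -311.56527657   32.05713948] [ 450.74601328 -219.70969493  340.35683879] disc [ 439.93498217 -296.75847593    8.44916639] [ 399.72513983 -337.00229518    5.27717294] [ 477.30871181 -259.19302446   11.9730181 ]
[ 438.28700396 -291.86698298  189.57872339] [-179.95759494   -0.20278783   99.60786467] 19.0 [318.74154112 186.97734201]
```

View pics/w1.png

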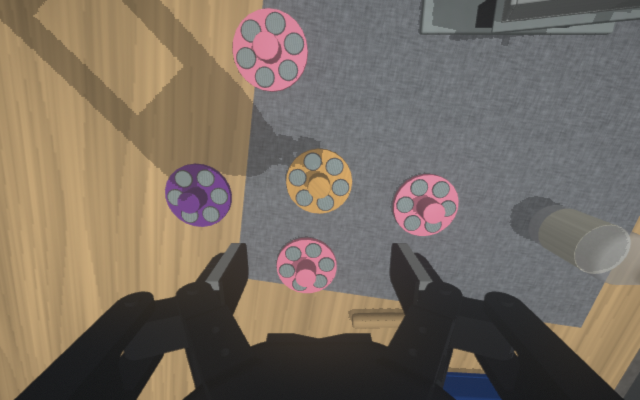

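The wrist view shows the brass carrier at (319,182) with its hub top at (318,184). Look-alikes surround it at 100 mm or more, and the open fingers are clear of them.

```bash
python3 -m handwheel '[[-0.003,-0.0007,0.03,0,0,0,0.05],[-0.003,-0.0006,0.03,0,0,0,0.05],[0,0,0.03,0,0,0,0.05],[0,0,0.03,0,0,0,0.05],[0,0,0.02,0,0,0,0.05],[0,0,0.01,0,0,0,0.05],[0,0,0.005,0,0,0,0.05],[0,0,0.0,0,0,0,0.05]]'
python3 -m handwheel '[[0,0,0.003,0,0,0,0.05],[0,0,0.0,0,0,0,0.05]]'

```

```text
time: 2.15
tool_pos: [437.1, -303.2, 35.1]
tcp_rot: [-179.9, -0.1, 99.0]
ft_force: [-0.4, 0.1, 0.4]
finger_gap: 50.4
grip_force: 0.0
time: 2.32
tool_pos: [438.5, -303.9, 34.1]
tcp_rot: [179.9, 0.1, 99.1]
ft_force: [0.2, -0.3, -0.3]
finger_gap: 50.2
grip_force: 0.0
```

```bash
python3 -m handwheel '[[0.003,0.0003,0,0,0,0,0.05],[0.003,0.0002,0,0,0,0,0.05],[0,0,0.004,0,0,0,0.05],[0,0,0,0,0,0,0.05],[0,0,0,0,0,0,0.05]]'
python3 -m handwheel '[[0,0,0,0,0,0,0.01],[0,0,0,0,0,0,0.01],[0,0,0,0,0,0,0.01],[0,0,0,0,0,0,0.01],[0,0,0,0,0,0,0.01],[0,0,0,0,0,0,0.01],[0,0,0,0,0,0,0.01]]' 50
python3 - <<'E'
from h import *
s=r.sense();print(s['tool_pos'],s['tcp_rot'],s['finger_gap'],s['grip_force'])
# case: fit from depth clouds scene+side : rim plane/pad/base
E
```

```text
time: 2.73
tool_pos: [437.1, -296.6, 28.6]
tcp_rot: [-180.0, -0.0, 99.1]
ft_force: [-1.0, -0.0, -0.2]
finger_gap: 50.0
grip_force: 0.0
time: 3.32
tool_pos: [437.2, -296.9, 28.8]
tcp_rot: [-180.0, 0.0, 99.1]
ft_force: [-0.1, -0.3, 0.9]
finger_gap: 10.2
grip_force: 0.0
[ 437.20308009 -296.9126555    28.7949628 ] [-1.79999780e+02  4.59510110e-04  9.90765151e+01] 10.154820827658002 0.0
```

The fingers closed past the hub, so I look before doing anything else.

```bash
python3 - <<'E'
from h import *
s=r.sense();p,d=r.snapshot('wrist');p2,_=r.snapshot('side')
b=cv2.resize(p2[150:260,320:440],None,fx=3.3,fy=3.3);b=cv2.resize(b,(400,400))
cv2.imwrite('pics/w2.png',np.hstack([cv2.resize(p,(400,250)),np.zeros((250,1,3),np.uint8)]) if 0 else np.hstack([p[0:400,120:520],b]))
KW=cam('wrist',s);C=cloud(KW,d);hsv=cv2.cvtColor(p,cv2.COLOR_BGR2HSV)
m=(hsv[...,0]>10)&(hsv[...,0]<25)&(hsv[...,1]>120)&(C[...,2]>3)&(abs(C[...,0]-438)<80)&(abs(C[...,1]+296)<80)
q=C[m];dk=q[q[:,2]<14];print(len(q),'disc',dk.mean(0),dk.min(0),dk.max(0),q[:,2].max())
E
```

```text
3895 disc [ 436.62173112 -288.72016175    8.43122076] [ 399.86326847 -337.62503993    6.53007459] [ 477.76447305 -258.74415751   11.22570352] 179.31218628922107
```

View pics/w2.png

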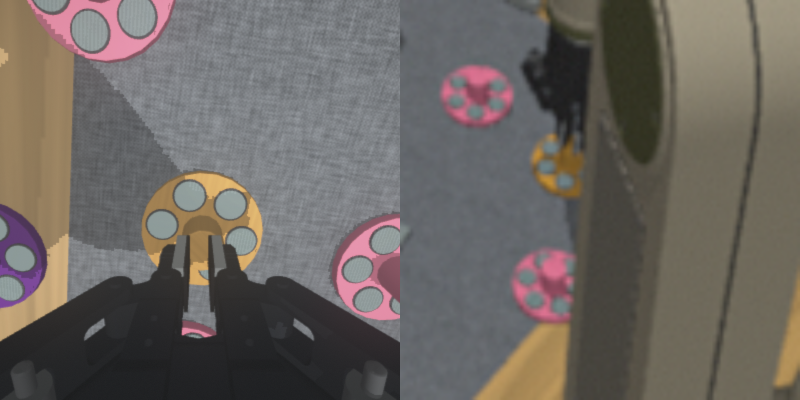

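```bash
python3 - <<'E'
from h import *
T,s=now();p,d=r.snapshot('wrist');KW=cam('wrist',s);C=cloud(KW,d)
for z in(0,19):
  for y in(-5,0,5):
    w=(T@[0,y,z,1])[:3];u=proj(KW,w);print(z,y,u.round(1)-[120,0])
for n,q in dict(disc=[438.5,-298,8],hubtop=[438.5,-298,34]).items():print(n,proj(KW,q)-[120,0])
for (u,v) in[(180,242),(178,250),(188,250),(187,270),(186,300),(200,228),(203,222),(220,242),(213,250),(200,250),(200,240),(205,262),(200,300)]:
    w=C[v,u+120];print((u,v),w.round(1),'tool',(np.linalg.inv(T)@[*w,1])[:3].round(1))
print(s['finger_gap'],s['grip_force'])
E
```

```text
0 -5 [191.4 243.7]
0 0 [200.  243.7]
0 5 [208.5 243.7]
19 -5 [192.1 230.6]
19 0 [199.8 230.6]
19 5 [207.5 230.6]
disc [201.48475656 231.31241935]
hubtop [201.94229629 249.82151143]
(180, 242) [ 425.4 -288.2   48.3] tool [ 10.5 -10.2 -19.5]
(178, 250) [ 425.  -288.    57.5] tool [ 10.8 -10.6 -28.6]
(188, 250) [ 429.7 -287.3   57.3] tool [ 10.7  -5.9 -28.5]
(187, 270) [ 430.2 -290.2   70.3] tool [  7.8  -5.9 -41.5]
(186, 300) [ 431.8 -302.8   73.8] tool [ -5.   -6.3 -45. ]
(200, 228) [ 435.5 -286.1   31.2] tool [10.9 -0.  -2.4]
(203, 222) [ 437.3 -285.7   22.4] tool [11.   1.8  6.4]
(220, 242) [ 445.4 -284.6   49. ] tool [ 10.9  10.  -20.2]
(213, 250) [ 441.3 -284.8   58.6] tool [ 11.4   6.  -29.8]
(200, 250) [ 437.3 -297.7   35.2] tool [-0.8 -0.  -6.4]
(200, 240) [ 436.4 -291.7   35. ] tool [ 5.3 -0.  -6.2]
(205, 262) [ 441.4 -304.9   34.9] tool [-8.5  2.9 -6.1]
(200, 300) [ 446.8 -355.7    0.7] tool [-59.5   0.2  28.1]
9.858770851378198 0.0
```

The depth at the fingertips puts them about 18 mm behind the reported TCP rather than 19 mm ahead of it. I measure that properly, both closed and half open.

```bash
cat >> h.py <<'E'
def tips():
    T,s=now();p,d=r.snapshot('wrist');C=cloud(cam('wrist',s),d);q=(C-T[:3,3])@T[:3,:3]
    m=(d>0)&(abs(q[...,0])<14)&(abs(q[...,1])<60)&(C[...,2]>39)&(q[...,2]>-60)
    for sg in(-1,1):
        k=m&(q[...,1]*sg>2);z=q[k];
        if len(z):t=z[z[:,2]>z[:,2].max()-4];print(sg,len(z),'zmax pct',np.percentile(z[:,2],[90,98,100]).round(1),'y',(t[:,1].min()).round(1),t[:,1].max().round(1),'x',t[:,0].min().round(1),t[:,0].max().round(1))
    return T,s,p,d
E
python3 - <<'E'
from h import *
tips()
E
python3 -m handwheel '[[0,0,0,0,0,0,0.04],[0,0,0,0,0,0,0.04],[0,0,0,0,0,0,0.04],[0,0,0,0,0,0,0.04],[0,0,0,0,0,0,0.04]]'
python3 - <<'E'
from h import *
tips()
E
```

```text
-1 2363 zmax pct [-22.2 -14.8 -10.8] y -17.5 -5.8 x 6.4 11.4
1 2369 zmax pct [-22.2 -14.8 -11.2] y 4.1 16.0 x 2.6 11.6
time: 3.93
tool_pos: [437.2, -296.9, 28.8]
tcp_rot: [180.0, 0.0, 99.1]
ft_force: [-0.7, 0.5, 0.1]
finger_gap: 40.4
grip_force: 0.0
-1 2423 zmax pct [-21.7 -14.3 -10.6] y -26.9 -20.6 x -10.6 10.9
1 2423 zmax pct [-21.6 -14.7 -10.3] y 19.0 25.7 x -10.7 10.9
```

```bash
sed -i 's/C\[...,2\]>39/C[...,2]>12/; s/\*sg>2/*sg>17/' h.py; python3 - <<'E'
from h import *
T,s,p,d=tips()
C=cloud(cam('wrist',s),d);q=(C-T[:3,3])@T[:3,:3]
for u in(265,270,275,280,285):
    print(u,[(v,q[v,u].round(0).tolist()) for v in range(215,262,4)])
cv2.imwrite('pics/w3.png',cv2.resize(p[180:330,220:420],None,fx=4,fy=4))
E
```

```text
-1 2416 zmax pct [-21.4 -14.5  -9.4] y -21.0 -20.7 x -9.4 10.2
1 2410 zmax pct [-21.3 -14.6  -9. ] y 19.0 19.3 x -8.4 9.7
265 [(215, [10.0, -35.0, 21.0]), (219, [7.0, -36.0, 21.0]), (223, [5.0, -36.0, 21.0]), (227, [2.0, -36.0, 21.0]), (231, [-1.0, -36.0, 20.0]), (235, [-4.0, -36.0, 20.0]), (239, [-6.0, -36.0, 20.0]), (243, [-9.0, -36.0, 20.0]), (247, [11.0, -27.0, -25.0]), (251, [11.0, -26.0, -30.0]), (255, [11.0, -25.0, -34.0]), (259, [11.0, -25.0, -38.0])]
270 [(215, [10.0, -32.0, 21.0]), (219, [8.0, -32.0, 19.0]), (223, [5.0, -32.0, 19.0]), (227, [2.0, -32.0, 20.0]), (231, [-0.0, -32.0, 19.0]), (235, [-4.0, -33.0, 20.0]), (239, [11.0, -26.0, -17.0]), (243, [11.0, -25.0, -21.0]), (247, [10.0, -25.0, -25.0]), (251, [11.0, -24.0, -31.0]), (255, [11.0, -23.0, -34.0]), (259, [10.0, -23.0, -37.0])]
275 [(215, [10.0, -29.0, 20.0]), (219, [8.0, -29.0, 19.0]), (223, [6.0, -29.0, 18.0]), (227, [3.0, -29.0, 18.0]), (231, [-0.0, -29.0, 19.0]), (235, [-3.0, -29.0, 19.0]), (239, [11.0, -23.0, -17.0]), (243, [11.0, -23.0, -22.0]), (247, [11.0, -22.0, -26.0]), (251, [11.0, -21.0, -30.0]), (255, [11.0, -21.0, -34.0]), (259, [9.0, -21.0, -34.0])]
280 [(215, [11.0, -25.0, 19.0]), (219, [8.0, -26.0, 19.0]), (223, [5.0, -26.0, 19.0]), (227, [2.0, -26.0, 20.0]), (231, [-0.0, -26.0, 19.0]), (235, [-3.0, -26.0, 19.0]), (239, [10.0, -21.0, -15.0]), (243, [9.0, -21.0, -18.0]), (247, [7.0, -21.0, -17.0]), (251, [5.0, -21.0, -18.0]), (255, [3.0, -21.0, -18.0]), (259, [0.0, -21.0, -19.0])]
285 [(215, [11.0, -22.0, 19.0]), (219, [8.0, -22.0, 18.0]), (223, [5.0, -23.0, 20.0]), (227, [3.0, -22.0, 19.0]), (231, [-1.0, -23.0, 20.0]), (235, [-3.0, -23.0, 19.0]), (239, [-6.0, -23.0, 20.0]), (243, [-9.0, -23.0, 20.0]), (247, [-12.0, -23.0, 20.0]), (251, [-15.0, -23.0, 20.0]), (255, [-18.0, -23.0, 19.0]), (259, [-21.0, -23.0, 20.0])]
```

View pics/w3.png

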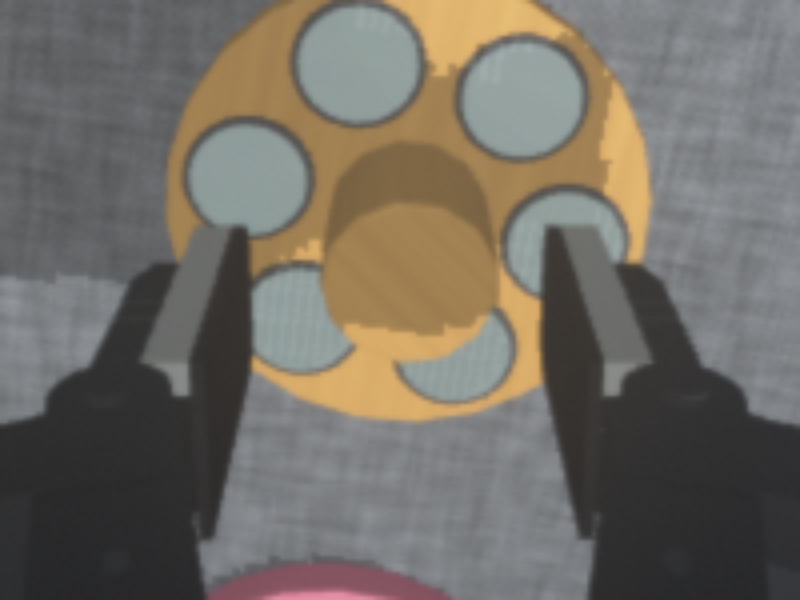

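The fingers straddle the hub, centred on it at crop (410,275), but their tips stand about 15 mm behind the TCP, above the hub. I take the real tip plane as tool z ≈ -15 and go 32 mm lower.

```bash
python3 -m handwheel '[[0,0,0.01,0,0,0,0.04],[0,0,0.01,0,0,0,0.04],[0,0,0.005,0,0,0,0.04],[0,0,0.004,0,0,0,0.04],[0,0,0.002,0,0,0,0.04],[0,0,0.001,0,0,0,0.04],[0,0,0,0,0,0,0.04]]'
python3 -m handwheel '[[0,0,0,0,0,0,0.01],[0,0,0,0,0,0,0.01],[0,0,0,0,0,0,0.01],[0,0,0,0,0,0,0.01],[0,0,0,0,0,0,0.01],[0,0,0,0,0,0,0.01]]' 50

```

```text
time: 4.62
tool_pos: [436.4, -296.1, -1.1]
tcp_rot: [-179.9, -0.2, 99.1]
ft_force: [-17.4, 13.9, 37.1]
finger_gap: 40.0
grip_force: 18.6
time: 5.12
tool_pos: [439.6, -298.4, 0.4]
tcp_rot: [179.8, 0.2, 99.1]
ft_force: [-5.8, 7.2, 30.8]
finger_gap: 24.7
grip_force: 60.6
```

```bash
python3 -m handwheel '[[0,0,-0.003,0,0,0,0.01],[0,0,-0.005,0,0,0,0.01],[0,0,-0.012,0,0,0,0.01],[0,0,-0.025,0,0,0,0.01],[0,0,-0.03,0,0,0,0.01],[0,0,-0.03,0,0,0,0.01],[0,0,-0.03,0,0,0,0.01],[0,0,-0.03,0,0,0,0.01]]'
python3 -m handwheel '[[0,0,-0.01,0,0,0,0.01],[0,0,0,0,0,0,0.01],[0,0,0,0,0,0,0.01],[0,0,0,0,0,0,0.01]]'
python3 - <<'E'
from h import *
T,s=now();p,d=r.snapshot('wrist');C=cloud(cam('wrist',s),d);q=(C-T[:3,3])@T[:3,:3]
hsv=cv2.cvtColor(p,cv2.COLOR_BGR2HSV)
m=(hsv[...,0]>10)&(hsv[...,0]<25)&(hsv[...,1]>120)&(abs(q[...,0])<70)&(abs(q[...,1])<70)&(q[...,2]<60)&(q[...,2]>-40)
z=q[m];print(len(z),np.percentile(z,[0,1,50,99,100],axis=0).round(1))
dk=z[z[:,2]>-8];A=np.c_[dk[:,:2],np.ones(len(dk))];c=np.linalg.lstsq(A,dk[:,2],rcond=None)[0];print('disc plane',c)
print(s['tool_pos'],s['tcp_rot'],s['ft_force'],s['finger_gap'],s['grip_force'])
cv2.imwrite('pics/w4.png',p);np.savez('w4.npz',p=p,d=d,T=T)
# case points from static cameras: pad & floor & brass in case
for n in('scene','side'):
    zz=np.load(n+'0.npz');W=cloud(cam(n),zz['d']);P=zz['p'].astype(int)
    near=(abs(W[...,0]-590)<70)&(abs(W[...,1])<130)
    k=near&(P.max(-1)<45)&(W[...,2]<110)&(W[...,1]>10)&(W[...,1]<80)&(W[...,2]>60);w=W[k]
    if len(w):print(n,'pad',len(w),w.mean(0).round(1),w.min(0).round(0),w.max(0).round(0))
    h=cv2.cvtColor(zz['p'],cv2.COLOR_BGR2HSV);k=near&(h[...,0]>10)&(h[...,0]<25)&(h[...,1]>120)&(W[...,2]>50);w=W[k]
    print(n,'brass',len(w),w.mean(0).round(1),w.min(0).round(0),w.max(0).round(0))
E
```

```text
time: 5.78
tool_pos: [436.5, -296.4, 163.0]
tcp_rot: [-179.9, -0.1, 99.1]
ft_force: [0.4, -0.4, -3.2]
finger_gap: 24.3
grip_force: 54.6
time: 6.12
tool_pos: [436.0, -295.9, 169.0]
tcp_rot: [-179.8, -0.2, 99.1]
ft_force: [-1.0, 0.6, -3.3]
finger_gap: 24.5
grip_force: 54.6
5792 [[-39.8 -39.8 -39.5]
 [-37.8 -38.3 -34.8]
 [  9.4  -0.6  -8.3]
 [ 38.4  36.7  -6.6]
 [ 39.6  38.6  -5.6]]
disc plane [-8.49527052e-04  1.00300513e-03 -7.48270974e+00]
[ 435.98178741 -295.94146714  169.03755862] [-1.79844384e+02 -1.74691631e-01  9.90723871e+01] [-1.02580259  0.55400378 -3.30061418] 24.523504280205124 54.59844683093252
scene pad 81 [571.9  38.8  78.9] [559.  11.  70.] [586.  70.  85.]
scene brass 53 [602.  -52.3 108.5] [588. -92.  91.] [610. -23. 124.]
side pad 283 [585.8  42.7  85.8] [555.  12.  69.] [616.  73. 101.]
side brass 204 [598.2 -46.7 109.9] [563. -98.  72.] [654. 101. 295.]
```

The carrier is held square, with its underside centre at the TCP (disc top at tool z = -7.5). Next I move over the case, tilted to its slope, to measure it.

```bash
cat >> h.py <<'E'
def caseR(psi,sl=25):
    return R.from_euler('ZY',[psi,-sl],degrees=True).as_matrix()   # columns xc,yc,zc
def toolR(Rc,q):   # tool z=-zc, tool x turned q from case x towards case y
    a=np.radians(q);x=np.cos(a)*Rc[:,0]+np.sin(a)*Rc[:,1];z=-Rc[:,2];return np.c_[x,np.cross(z,x),z]
E
python3 - <<'E'
from h import *
Rc=caseR(9.2);print(Rc.round(3))
P=np.array([585,42,86])+200*Rc[:,2];print(P)
plan(mat(P,toolR(Rc,90)),mm=30)
E
```

```text
[[ 0.895 -0.16  -0.417]
 [ 0.145  0.987 -0.068]
 [ 0.423  0.     0.906]]
[501.56363751  28.48625807 267.26155741]
12 rows of [ 0.0258  0.0112 -0.0061] [-2.1  -0.01 -0.01]
```

```bash
python3 -m handwheel '[[0.0258,0.0112,-0.0061,-2.1,0,0,0.01],[0.0258,0.0112,-0.0061,-2.1,0,0,0.01],[0.0258,0.0112,-0.0061,-2.1,0,0,0.01],[0.0258,0.0112,-0.0061,-2.1,0,0,0.01],[0.0258,0.0112,-0.0061,-2.1,0,0,0.01],[0.0258,0.0112,-0.0061,-2.1,0,0,0.01]]'
python3 -m handwheel '[[0.0258,0.0112,-0.0061,-2.1,0,0,0.01],[0.0258,0.0112,-0.0061,-2.1,0,0,0.01],[0.0258,0.0112,-0.0061,-2.1,0,0,0.01],[0.0258,0.0112,-0.0061,-2.1,0,0,0.01],[0.0258,0.0112,-0.0061,-2.1,0,0,0.01],[0.0258,0.0112,-0.0061,-2.1,0,0,0.01],[0,0,0,0,0,0,0.01],[0,0,0,0,0,0,0.01]]'
python3 -m handwheel '[[0,0,0,0,0,0,0.01],[0,0,0,0,0,0,0.01]]'
python3 - <<'E'
from h import *
T,s=now();p,d=r.snapshot('wrist');np.savez('w5.npz',p=p,d=d,T=T);cv2.imwrite('pics/w5.png',cv2.resize(p,(800,500),interpolation=cv2.INTER_CUBIC))
print(s['tool_pos'],s['tcp_rot'],s['grip_force'])
E
```

```text
time: 6.67
tool_pos: [474.4, -132.3, 211.9]
tcp_rot: [167.5, -0.2, 99.1]
ft_force: [0.4, 0.4, -2.7]
finger_gap: 24.5
grip_force: 55.0
time: 7.33
tool_pos: [502.1, 28.5, 267.9]
tcp_rot: [154.9, -0.0, 99.2]
ft_force: [0.2, -0.8, -2.6]
finger_gap: 24.0
grip_force: 55.2
time: 7.5
tool_pos: [502.4, 26.4, 267.8]
tcp_rot: [155.0, -0.0, 99.0]
ft_force: [0.8, 0.1, -2.1]
finger_gap: 24.2
grip_force: 55.2
[502.42001626  26.3565248  267.8023286 ] [ 1.54986302e+02 -2.31465437e-02  9.90278436e+01] 55.18607449630508
```

View pics/w5.png

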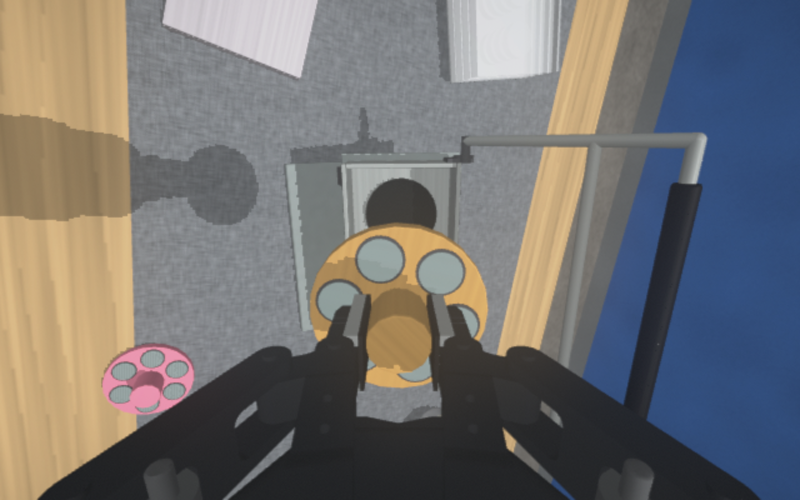

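The wrist view shows the +y end of the case: rim corners at (342,165) and (455,165), the black pad centred near (400,215) and partly hidden by the held carrier. The bail is off to the right, clear. I fit the case from the depth.

```bash
python3 - <<'E'
from h import *
z=np.load('w5.npz');T=z['T'];d=z['d'];p=z['p']
s=dict(tool_pos=T[:3,3],tcp_rot=R.from_matrix(T[:3,:3]).as_euler('xyz',degrees=True))
C=cloud(cam('wrist',s),d);Rc=caseR(9.2);O=np.array([585,42,86]);q=(C-O)@Rc
g=p.max(-1)
m=(g<60)&(abs(q[...,0])<45)&(abs(q[...,1])<45)&(abs(q[...,2])<12);w=q[m]
print('pad',len(w),w.mean(0).round(1),np.percentile(w,[1,99],axis=0).round(1))
c=np.linalg.lstsq(np.c_[w[:,:2],np.ones(len(w))],w[:,2],rcond=None)[0];print('plane slope',c)
v,u=np.nonzero(m);print('px',u.min(),u.max(),v.min(),v.max())
for v in(137,143,150,156):
    print(v,[(u,*q[v,u].round(0).astype(int)) for u in list(range(268,292,2))+list(range(352,376,2))])
for u in(300,320,340):
    print(u,[(v,*q[v,u].round(0).astype(int)) for v in range(122,150,2)])
# rim: top points
m=(abs(q[...,2]-39)<4)&(abs(q[...,0])<62)&(q[...,1]<65)&(q[...,1]>-10);w=q[m];print('rim',len(w),np.percentile(w,[0,1,50,99,100],axis=0).round(1))
# pad in side+scene: circle check
S=np.load('side0.npz');W=cloud(cam('side'),S['d']);Q=(W-O)@Rc
m=(S['p'].max(-1)<60)&(abs(Q[...,0])<45)&(abs(Q[...,1])<45)&(abs(Q[...,2])<15);w=Q[m];print('side pad',len(w),w.mean(0),np.percentile(w,[1,99],axis=0).round(1))
m=(abs(Q[...,2]-39)<6)&(abs(Q[...,0])<70)&(abs(Q[...,1]+51)<125);w=Q[m];print('side rim',len(w),np.percentile(w,[1,50,99],axis=0).round(1))
# bail grip black: fit line
for n in('scene','side'):
    S=np.load(n+'0.npz');W=cloud(cam(n),S['d']);m=(S['p'].max(-1)<60)&(W[...,2]>240)&(W[...,2]<330)&(W[...,0]>600)&(W[...,0]<720)&(abs(W[...,1])<150);w=W[m]
    mu=w.mean(0);print(n,'grip',len(w),mu.round(1),np.linalg.svd(w-mu)[2][0].round(3),w[:,1].min(),w[:,1].max())
E
```

```text
pad 28 [20.5 24.5 -0.4] [[14.7 18.8 -1.9]
 [26.9 29.7  1.5]]
plane slope [ 1.94846309e-03  7.65556429e-02 -2.33785037e+00]
px 330 340 147 156
137 [(268, np.int64(-70), np.int64(38), np.int64(-53)), (270, np.int64(-67), np.int64(38), np.int64(-51)), (272, np.int64(-62), np.int64(39), np.int64(-38)), (274, np.int64(-48), np.int64(45), np.int64(39)), (276, np.int64(-46), np.int64(45), np.int64(38)), (278, np.int64(-46), np.int64(44), np.int64(24)), (280, np.int64(-46), np.int64(43), np.int64(6)), (282, np.int64(-44), np.int64(42), np.int64(-2)), (284, np.int64(-42), np.int64(42), np.int64(-3)), (286, np.int64(-40), np.int64(42), np.int64(-3)), (288, np.int64(-37), np.int64(42), np.int64(-3)), (290, np.int64(-35), np.int64(42), np.int64(-4)), (352, np.int64(41), np.int64(41), np.int64(-4)), (354, np.int64(44), np.int64(41), np.int64(-3)), (356, np.int64(46), np.int64(41), np.int64(-3)), (358, np.int64(49), np.int64(41), np.int64(-5)), (360, np.int64(50), np.int64(42), np.int64(5)), (362, np.int64(50), np.int64(43), np.int64(19)), (364, np.int64(50), np.int64(44), np.int64(33)), (366, np.
[... 5699 characters left out ...]
4(38), np.int64(-3)), (142, np.int64(27), np.int64(36), np.int64(-2)), (144, np.int64(27), np.int64(33), np.int64(-4)), (146, np.int64(27), np.int64(30), np.int64(-4)), (148, np.int64(27), np.int64(28), np.int64(-2))]
rim 922 [[-49.5 -10.   35. ]
 [-49.2  -8.6  35.4]
 [ 21.3  49.1  38.6]
 [ 60.2  63.8  41.9]
 [ 61.1  64.8  43. ]]
side pad 303 [ 0.71228375  0.0399117  -0.55487171] [[-31.9 -30.4  -6.8]
 [ 33.3  29.7   4.5]]
side rim 320 [[ -51.1 -172.3   33.3]
 [  14.9  -48.4   37.6]
 [  62.4   71.    44.2]]
scene grip 346 [669.6   5.3 300.1] [-0.165  0.986  0.001] -93.3169956768163 100.13697437917668
side grip 170 [660.1  12.8 299.5] [-0.162  0.987 -0.004] -91.47830944235136 100.8693709426193
```

```bash
python3 - <<'E'
from h import *
Rc=caseR(9.3);N=np.array([587.4,41.4,87.1]);Rt=toolR(Rc,90)
T0=now()[0];A=mat(N+60*Rc[:,2],Rt);B=mat(N+4*Rc[:,2],Rt)
print(np.linalg.inv(T0)@A); plan(A,T0,mm=20); plan(B,A)
E
```

```text
[[ 9.99986271e-01  4.89362358e-03  1.87381949e-03  1.58105174e+00]
 [-4.89218682e-03  9.99987736e-01 -7.70570669e-04  1.45093372e+00]
 [-1.87756739e-03  7.61393015e-04  9.99997948e-01  1.40462417e+02]
 [ 0.00000000e+00  0.00000000e+00  0.00000000e+00  1.00000000e+00]]
8 rows of [0.0002 0.0002 0.0176] [ 0.01  0.01 -0.04]
2 rows of [-0.     0.     0.028] [-0. -0.  0.]
```

```bash
python3 -m handwheel '[[0.0002,0.0002,0.0176,0,0,0,0.01],[0.0002,0.0002,0.0176,0,0,0,0.01],[0.0002,0.0002,0.0176,0,0,0,0.01],[0.0002,0.0002,0.0176,0,0,0,0.01],[0.0002,0.0002,0.0176,0,0,0,0.01],[0.0002,0.0002,0.0176,0,0,0,0.01],[0.0002,0.0002,0.0176,0,0,-0.3,0.01],[0.0002,0.0002,0.0176,0,0,0,0.01]]'
python3 -m handwheel '[[0,0,0.014,0,0,0,0.01],[0,0,0.014,0,0,0,0.01],[0,0,0,0,0,0,0.01],[0,0,0,0,0,0,0.01]]'
python3 - <<'E'
from h import *
Rc=caseR(9.3);N=np.array([587.4,41.4,87.1])
T,s=now();print(((T[:3,3]-N)@Rc).round(2),s['ft_force'].round(1),s['grip_force'])
p,d=r.snapshot('wrist');C=cloud(cam('wrist',s),d);q=(C-N)@Rc
h=cv2.cvtColor(p,cv2.COLOR_BGR2HSV);m=(h[...,0]>10)&(h[...,0]<25)&(h[...,1]>120)&(abs(q[...,0])<60)&(abs(q[...,1])<60);w=q[m];print('disc',np.percentile(w,[1,50,99],axis=0).round(1))
m=(abs(q[...,2]-39)<3)&(abs(q[...,0])<58)&(q[...,1]>-60)&(q[...,1]<60)&~m;w=q[m];print('rim',np.percentile(w,[1,99],axis=0).round(1))
cv2.imwrite('pics/w6.png',p)
E
```

```text
time: 8.22
tool_pos: [563.4, 37.2, 141.2]
tcp_rot: [154.9, 0.1, 99.3]
ft_force: [-0.1, 0.4, -2.8]
finger_gap: 24.1
grip_force: 55.3
time: 8.55
tool_pos: [574.1, 39.5, 115.8]
tcp_rot: [155.0, 0.1, 99.3]
ft_force: [0.2, -0.5, -2.2]
finger_gap: 24.4
grip_force: 55.4
[-0.07  0.23 31.68] [ 0.2 -0.5 -2.2] 55.368225216516294
disc [[-38.3 -37.7  38.6]
 [  0.    9.8  40.3]
 [ 37.2  38.6  66.9]]
rim [[-51.2 -33.4  36.3]
 [ 54.1  57.9  41.9]]
```

```bash
python3 -m handwheel '[[0,0,0.01,0,0,0,0.01],[0,0,0.01,0,0,0,0.01],[0,0,0.005,0,0,0,0.01],[0,0,0.002,0,0,0,0.01],[0,0,0,0,0,0,0.01]]'
python3 -m handwheel '[[0,0,0.001,0,0,0,0.01],[0,0,0.001,0,0,0,0.01],[0,0,0,0,0,0,0.01]]'
python3 -m handwheel '[[0,0,0.0005,0,0,0,0.01],[0,0,0.0005,0,0,0,0.01],[0,0,0,0,0,0,0.01]]'
python3 - <<'E'
from h import *
Rc=caseR(9.3);N=np.array([587.4,41.4,87.1])
T,s=now();print(((T[:3,3]-N)@Rc).round(2),(s['ft_force']@Rc).round(1),s['grip_force'])
E
```

```text
time: 9.02
tool_pos: [586.4, 41.9, 93.3]
tcp_rot: [154.8, 0.1, 99.3]
ft_force: [-0.1, -0.2, -2.3]
finger_gap: 24.5
grip_force: 55.4
time: 9.27
tool_pos: [587.6, 42.2, 91.8]
tcp_rot: [154.8, 0.1, 99.3]
ft_force: [-0.4, -0.5, -2.6]
finger_gap: 24.4
grip_force: 55.4
time: 9.52
tool_pos: [587.8, 42.3, 90.5]
tcp_rot: [154.8, 0.1, 99.3]
ft_force: [0.4, -0.1, -2.7]
finger_gap: 24.4
grip_force: 55.4
[1.93 0.83 2.85] [-0.8 -0.2 -2.6] 55.3610897573526
```

```bash
python3 -m handwheel '[[0,0,0.0005,0,0,0,0.01],[0,0,0.0005,0,0,0,0.01],[0,0,0.0005,0,0,0,0.01],[0,0,0,0,0,0,0.01]]'
python3 -m handwheel '[[0,0,0.0005,0,0,0,0.01],[0,0,0.0005,0,0,0,0.01],[0,0,0,0,0,0,0.01]]'
python3 -m handwheel '[[0,0,0.0005,0,0,0,0.01],[0,0,0,0,0,0,0.01]]'

```

```text
time: 9.85
tool_pos: [588.3, 42.4, 88.9]
tcp_rot: [154.8, 0.1, 99.3]
ft_force: [0.7, 0.1, -2.6]
finger_gap: 24.3
grip_force: 55.4
time: 10.1
tool_pos: [588.8, 42.5, 88.0]
tcp_rot: [154.8, 0.1, 99.3]
ft_force: [0.8, 0.2, -2.2]
finger_gap: 24.1
grip_force: 55.4
time: 10.27
tool_pos: [589.1, 42.5, 87.7]
tcp_rot: [154.8, 0.1, 99.3]
ft_force: [-0.1, -0.2, -2.4]
finger_gap: 24.7
grip_force: 55.4
```

```bash
python3 -m handwheel '[[0,0,0.0005,0,0,0,0.01],[0,0,0,0,0,0,0.01]]'
python3 -m handwheel '[[0,0,0.0005,0,0,0,0.01],[0,0,0,0,0,0,0.01]]'
python3 -m handwheel '[[0,0,0.0005,0,0,0,0.01],[0,0,0,0,0,0,0.01]]'

```

```text
time: 10.43
tool_pos: [589.2, 42.5, 87.6]
tcp_rot: [154.8, 0.1, 99.4]
ft_force: [-5.4, -0.4, 2.5]
finger_gap: 24.3
grip_force: 57.3
time: 10.6
tool_pos: [589.3, 42.5, 87.5]
tcp_rot: [154.8, 0.1, 99.4]
ft_force: [-10.2, -0.6, 9.8]
finger_gap: 24.3
grip_force: 59.4
time: 10.77
tool_pos: [589.4, 42.6, 87.4]
tcp_rot: [154.9, 0.1, 99.4]
ft_force: [-18.2, -0.9, 17.4]
finger_gap: 24.3
grip_force: 62.2
```

It is in contact with the pad. I ease off, release, and withdraw square to the slope.

```bash
python3 -m handwheel '[[0,0,-0.0006,0,0,0,0.01],[0,0,-0.0004,0,0,0,0.026],[0,0,0,0,0,0,0.03],[0,0,0,0,0,0,0.038],[0,0,0,0,0,0,0.038],[0,0,0,0,0,0,0.038]]'
python3 -m handwheel '[[0,0,-0.004,0,0,0,0.038],[0,0,-0.012,0,0,0,0.038],[0,0,-0.03,0,0,0,0.038],[0,0,-0.035,0,0,0,0.038],[0,0,-0.035,0,0,0,0.038],[0,0,-0.035,0,0,0,0.038],[0,0,0,0,0,0,0.038],[0,0,0,0,0,0,0.038]]'
python3 - <<'E'
from h import *
Rc=caseR(9.3);N=np.array([589.2,42.5,87.4])
T,s=now();print(s['ft_force'])
p,d=r.snapshot('wrist');cv2.imwrite('pics/w7.png',p);C=cloud(cam('wrist',s),d);q=(C-N)@Rc
h=cv2.cvtColor(p,cv2.COLOR_BGR2HSV);m=(h[...,0]>10)&(h[...,0]<25)&(h[...,1]>120)&(abs(q[...,0])<60)&(abs(q[...,1])<60);w=q[m];print('disc',len(w),np.percentile(w,[1,50,99],axis=0).round(1))
k=w[w[:,2]<14];print(np.linalg.lstsq(np.c_[k[:,:2],np.ones(len(k))],k[:,2],rcond=None)[0])
m=(abs(q[...,2]-39)<3)&(abs(q[...,0])<58)&(q[...,1]>-60)&(q[...,1]<60);w=q[m];print('rim',np.percentile(w,[1,50,99],axis=0).round(1))
E
```

```text
time: 11.27
tool_pos: [589.5, 42.5, 87.5]
tcp_rot: [154.8, 0.1, 99.3]
ft_force: [-1.0, 0.7, -0.1]
finger_gap: 37.7
grip_force: 0.0
time: 11.93
tool_pos: [527.1, 32.1, 228.0]
tcp_rot: [154.4, 0.2, 99.3]
ft_force: [0.9, 0.5, -1.4]
finger_gap: 38.0
grip_force: 0.0
[ 0.92996916  0.47322509 -1.43942614]
disc 1648 [[-37.6 -37.2   6.6]
 [ -0.6   3.7   8.6]
 [ 35.8  37.9  35.3]]
[-5.45091836e-03  1.76408502e-03  8.18956987e+00]
rim [[-53.4 -53.8  36.3]
 [  6.9  37.1  39. ]
 [ 55.5  58.1  41.6]]
```

View pics/w7.png

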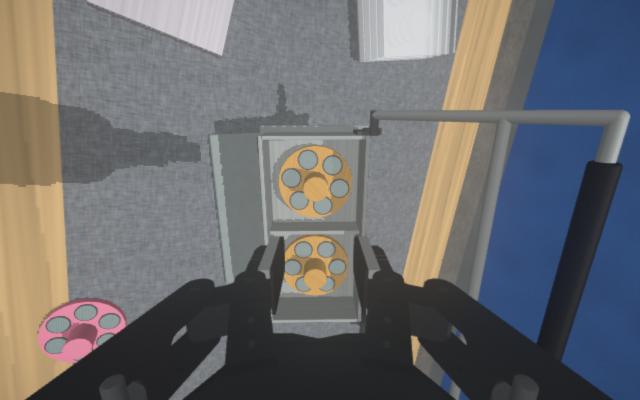

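The carrier lies flat in the empty compartment at (316,182), with the fixed one at (316,265), and the case rim corners are visible at (259,135), (368,135), (272,322) and (360,322). I fit the rim edges more closely and the lid too, using the stored depth and images.

```bash
cat >> h.py <<'E'
def edges(q,inside,axis,sweep,bins):  # median over sweep bins of min & max along axis of points in mask
    lo=[];hi=[]
    w=q[inside]
    for a,b in bins:
        k=w[(w[:,sweep]>=a)&(w[:,sweep]<b)]
        if len(k)>3: lo.append(((a+b)/2,k[:,axis].min()));hi.append(((a+b)/2,k[:,axis].max()))
    return np.array(lo),np.array(hi)
E
python3 - <<'E'
from h import *
Rc=caseR(9.3);N=np.array([589.2,42.5,87.4])
T,s=now();p,d=r.snapshot('wrist');np.savez('w8.npz',p=p,d=d,T=T)
C=cloud(cam('wrist',s),d);q=(C-N)@Rc
m=(abs(q[...,2]-38.5)<4)&(abs(q[...,0])<75)&(q[...,1]>-175)&(q[...,1]<70)
w=q[m];print(len(w));c=np.linalg.lstsq(np.c_[w[:,:2],np.ones(len(w))],w[:,2],rcond=None)[0];print('plane',c)
lo,hi=edges(q,m,0,1,[(a,a+8) for a in range(-160,52,8)]);print('x lo',lo.round(1).tolist());print('x hi',hi.round(1).tolist())
lo,hi=edges(q,m&(abs(q[...,0])<45),1,0,[(a,a+8) for a in range(-44,44,8)]);print('y lo',lo.round(1).tolist());print('y hi',hi.round(1).tolist())
# lid as in static views
for n in('scene','side'):
    z=np.load(n+'0.npz');W=cloud(cam(n),z['d']);m=(W[...,0]>350)&(W[...,0]<560)&(W[...,1]>130)&(W[...,1]<420)&(W[...,2]>9)&(W[...,2]<24)
    w=W[m];rect=cv2.minAreaRect(w[:,:2].astype(np.float32));k=W[(W[...,0]>350)&(W[...,0]<560)&(W[...,1]>130)&(W[...,1]<420)&(W[...,2]>40)&(W[...,2]<60)]
    mu=k.mean(0);print(n,'lid',len(w),np.median(w[:,2]),rect,'handle',mu.round(1),np.linalg.svd(k-mu)[2][0].round(3),len(k))
E
```

```text
2554
plane [-9.36569425e-04  6.08327627e-03  3.84861974e+01]
x lo [[-156.0, -51.7], [-148.0, -52.4], [-140.0, -52.1], [-108.0, -11.8], [-100.0, -12.9], [-92.0, -10.7], [-52.0, -53.3], [-44.0, -53.5], [-36.0, -53.3], [-28.0, -53.5], [-20.0, -53.4], [-12.0, -52.9], [-4.0, -53.6], [4.0, -52.9], [12.0, -53.7], [20.0, -53.9], [28.0, -53.6], [36.0, -53.7], [44.0, -53.5], [52.0, -53.1]]
x hi [[-156.0, 53.8], [-148.0, 50.9], [-140.0, 50.2], [-108.0, 8.9], [-100.0, 9.9], [-92.0, 6.6], [-52.0, 46.5], [-44.0, 50.0], [-36.0, 50.5], [-28.0, 50.1], [-20.0, 49.7], [-12.0, 50.2], [-4.0, 49.7], [4.0, 50.3], [12.0, 50.2], [20.0, 49.7], [28.0, 50.0], [36.0, 49.8], [44.0, 50.2], [52.0, 60.3]]
y lo [[-40.0, -155.3], [-32.0, -154.6], [-24.0, -155.2], [-16.0, -154.9], [-8.0, -154.8], [0.0, -154.0], [8.0, -154.8], [16.0, -155.3], [24.0, -155.4], [32.0, -155.1], [40.0, -159.1]]
y hi [[-40.0, 52.3], [-32.0, 52.3], [-24.0, 52.3], [-16.0, 52.3], [-8.0, 52.4], [0.0, 52.3], [8.0, 52.3], [16.0, 52.4], [24.0, 52.4], [32.0, 52.4], [40.0, 55.9]]
scene lid 2140 15.730738711925596 ((450.6020202636719, 276.0392761230469), (220.11080932617188, 120.10344696044922), 81.9412841796875) handle [453.4 276.3  48.2] [ 0.989 -0.147 -0.018] 100
side lid 2580 15.333966236802326 ((448.2678527832031, 275.14410400390625), (220.1806182861328, 119.90211486816406), 81.53226470947266) handle [446.  276.1  47.8] [-0.988  0.152 -0.01 ] 120
```

```bash
python3 - <<'E'
from h import *
plan(mat([449.5,276,120],frame(171.6)),mm=28,deg=5.8)
E
```

```text
14 rows of [0.0183 0.0067 0.0084] [ 1.55  1.14 -5.07]
```

```bash
python3 -m handwheel '[[0.0183,0.0067,0.0084,1.55,1.14,-5.07,0.045],[0.0183,0.0067,0.0084,1.55,1.14,-5.07,0.045],[0.0183,0.0067,0.0084,1.55,1.14,-5.07,0.045],[0.0183,0.0067,0.0084,1.55,1.14,-5.07,0.045],[0.0183,0.0067,0.0084,1.55,1.14,-5.07,0.045],[0.0183,0.0067,0.0084,1.55,1.14,-5.07,0.045],[0.0183,0.0067,0.0084,1.55,1.14,-5.07,0.045],[0.0183,0.0067,0.0084,1.55,1.14,-5.07,0.045]]'
python3 -m handwheel '[[0.0183,0.0067,0.0084,1.55,1.14,-5.07,0.045],[0.0183,0.0067,0.0084,1.55,1.14,-5.07,0.045],[0.0183,0.0067,0.0084,1.55,1.14,-5.07,0.045],[0.0183,0.0067,0.0084,1.55,1.14,-5.07,0.045],[0.0183,0.0067,0.0084,1.55,1.14,-5.07,0.045],[0.0183,0.0067,0.0084,1.55,1.14,-5.07,0.045],[0,0,0,0,0,0,0.045],[0,0,0,0,0,0,0.045]]'
python3 -m handwheel '[[0,0,0,0,0,0,0.045],[0,0,0,0,0,0,0.045]]'
python3 - <<'E'
from h import *
T,s=now();p,d=r.snapshot('wrist');cv2.imwrite('pics/w9.png',p);np.savez('w9.npz',p=p,d=d,T=T)
C=cloud(cam('wrist',s),d);L=np.array([449.5,276,0]);Rl=R.from_euler('z',-8.3,degrees=True).as_matrix();q=(C-L)@Rl
m=(q[...,2]>9)&(q[...,2]<24)&(abs(q[...,0])<80)&(abs(q[...,1])<130);w=q[m];print('top z',np.median(w[:,2]),np.percentile(w,[.5,99.5],axis=0).round(1))
lo,hi=edges(q,m,0,1,[(a,a+10) for a in range(-100,100,20)]);print('x',lo.round(1).tolist(),hi.round(1).tolist())
lo,hi=edges(q,m,1,0,[(a,a+10) for a in range(-50,50,20)]);print('y',lo.round(1).tolist(),hi.round(1).tolist())
m=(abs(q[...,0])<50)&(abs(q[...,1])<16)&(q[...,2]>40)&(q[...,2]<54);w=q[m];print('handle',len(w),np.percentile(w,[1,50,99],axis=0).round(1))
lo,hi=edges(q,m,1,0,[(a,a+8) for a in range(-36,36,8)]);print('hy',lo.round(1).tolist(),hi.round(1).tolist())
print(s['tool_pos'],s['tcp_rot'],s['joint_pos'].round(0)); plan(mat([449.5,276,60],frame(171.7)),n=1)
E
```

```text
time: 12.7
tool_pos: [523.5, 190.4, 168.1]
tcp_rot: [169.6, 3.9, 141.0]
ft_force: [0.4, -1.5, 0.0]
finger_gap: 44.8
grip_force: 0.0
time: 13.37
tool_pos: [447.8, 276.5, 117.0]
tcp_rot: [-179.8, -0.2, 171.6]
ft_force: [0.2, 0.5, -0.1]
finger_gap: 45.0
grip_force: 0.0
time: 13.53
tool_pos: [450.1, 275.9, 119.6]
tcp_rot: [-180.0, 0.0, 171.5]
ft_force: [-0.0, -0.6, 0.8]
finger_gap: 44.8
grip_force: 0.0
top z 16.4544248918033 [[ -56.9 -109.    14.7]
 [  57.5  108.2   18.2]]
x [[-95.0, -57.3], [-75.0, -57.3], [-55.0, -57.2], [-35.0, -57.1], [-15.0, -57.0], [5.0, -56.9], [25.0, -56.9], [45.0, -56.7], [65.0, -57.0], [85.0, -56.9]] [[-95.0, 58.6], [-75.0, 59.1], [-55.0, 51.5], [-35.0, 59.1], [-15.0, 59.2], [5.0, 57.9], [25.0, 58.3], [45.0, 46.7], [65.0, 56.4], [85.0, 58.1]]
y [[-45.0, -110.3], [-25.0, -110.4], [-5.0, -110.0], [15.0, -110.2], [35.0, -110.1]] [[-45.0, 110.0], [-25.0, 109.4], [-5.0, 109.4], [15.0, 109.1], [35.0, 109.2]]
handle 1412 [[-35.1  -7.2  43.8]
 [ -3.5  -0.1  49.3]
 [ 35.1   6.6  50.8]]
hy [[-32.0, -7.2], [-24.0, -7.2], [-16.0, -7.3], [-8.0, -7.3], [0.0, -6.6], [8.0, -6.7], [16.0, -6.8], [24.0, -6.9], [32.0, -7.0]] [[-32.0, 6.7], [-24.0, 6.5], [-16.0, 6.6], [-8.0, 6.6], [0.0, 6.7], [8.0, 5.8], [16.0, 5.8], [24.0, 5.9], [32.0, 5.9]]
[450.07864757 275.91839902 119.59010198] [-1.79964450e+02  5.45271844e-03  1.71474745e+02] [ 26.   1. 104.  -0.  76. -55.]
1 rows of [0.0008 0.     0.06  ] [-0.02  0.03 -0.23]
```

```bash
python3 -m handwheel '[[0.0007,0,0.03,0,0,0,0.045],[0,0,0.03,0,0,0,0.045],[0,0,0.02,0,0,0,0.045],[0,0,0.012,0,0,0,0.045],[0,0,0.006,0,0,0,0.045],[0,0,0.003,0,0,0,0.045],[0,0,0,0,0,0,0.045],[0,0,0,0,0,0,0.045]]' 80
python3 -m handwheel '[[0,0,0,0,0,0,0.004],[0,0,0,0,0,0,0.004],[0,0,0,0,0,0,0.004],[0,0,0,0,0,0,0.004],[0,0,0,0,0,0,0.004],[0,0,0,0,0,0,0.004]]'
```

```text
time: 14.25
tool_pos: [450.1, 276.9, 20.2]
tcp_rot: [180.0, 0.1, 171.6]
ft_force: [1.3, -0.4, 0.7]
finger_gap: 44.8
grip_force: 0.0
time: 14.75
tool_pos: [449.8, 277.0, 20.2]
tcp_rot: [180.0, 0.1, 171.6]
ft_force: [-0.4, -0.9, 6.5]
finger_gap: 12.2
grip_force: 79.1
```

```bash
python3 -m handwheel '[[0,0,-0.002,0,0,0,0.004],[0,0,-0.004,0,0,0,0.004],[0,0,-0.01,0,0,0,0.004],[0,0,-0.025,0,0,0,0.004],[0,0,-0.035,0,0,0,0.004],[0,0,-0.035,0,0,0,0.004],[0,0,-0.035,0,0,0,0.004],[0,0,-0.03,0,0,0,0.004]]'
python3 -m handwheel '[[0,0,-0.015,0,0,0,0.004],[0,0,0,0,0,0,0.004],[0,0,0,0,0,0,0.004],[0,0,0,0,0,0,0.004]]'
cat >> h.py <<'E'
def lidmeas(T,s,d):  # lid in the hand: top plane and edges in tool coords
    C=cloud(cam('wrist',s),d);q=(C-T[:3,3])@T[:3,:3]
    m=(d>0)&(q[...,2]>-5)&(q[...,2]<16)&(abs(q[...,0])<75)&(abs(q[...,1])<125)
    w=q[m];c=np.linalg.lstsq(np.c_[w[:,:2],np.ones(len(w))],w[:,2],rcond=None)[0]
    k=abs(w[:,2]-np.c_[w[:,:2],np.ones(len(w))]@c)<2;c=np.linalg.lstsq(np.c_[w[k][:,:2],np.ones(k.sum())],w[k][:,2],rcond=None)[0];print('lid top plane in tool',c.round(4),k.sum())
    m&=abs(q[...,2]-q[...,0]*c[0]-q[...,1]*c[1]-c[2])<3
    lo,hi=edges(q,m,0,1,[(a,a+10) for a in range(-100,100,20)]);print('x',lo.round(1).tolist(),hi.round(1).tolist())
    lo,hi=edges(q,m,1,0,[(a,a+10) for a in range(-50,50,20)]);print('y',lo.round(1).tolist(),hi.round(1).tolist())
E
python3 - <<'E'
from h import *
T,s=now();p,d=r.snapshot('wrist');np.savez('w10.npz',p=p,d=d,T=T);lidmeas(T,s,d);print(s['tool_pos'],s['tcp_rot'],s['ft_force'],s['grip_force'])
Rc=caseR(9.5);N=np.array([589.2,42.5,87.4]);seat=N+caseR(9.3)@[-1.75,-51.3,27];print('seat',seat)
Rt=toolR(Rc,180);off=20
A=mat(seat+(110+off)*Rc[:,2]-60*Rc[:,0],Rt);B=mat(seat+(50+off)*Rc[:,2],Rt)
plan(A,mm=25,deg=4);plan(B,A,mm=20);print(A,B)
E
```

```text
time: 15.42
tool_pos: [449.0, 276.7, 198.2]
tcp_rot: [180.0, 0.1, 171.6]
ft_force: [0.7, 0.2, -3.0]
finger_gap: 12.6
grip_force: 78.4
time: 15.75
tool_pos: [448.1, 276.2, 208.2]
tcp_rot: [-179.9, -0.1, 171.6]
ft_force: [-1.0, -0.7, -2.9]
finger_gap: 12.4
grip_force: 78.4
lid top plane in tool [-8.0000e-04  6.0000e-04  3.7449e+00] 49244
x [[-95.0, -49.7], [-75.0, -37.0], [-55.0, -24.6], [-35.0, -27.5], [-15.0, -58.2], [5.0, -57.9], [25.0, -20.7], [45.0, -29.1], [65.0, -57.9], [85.0, -44.0]] [[-95.0, 57.5], [-75.0, 57.4], [-55.0, 57.4], [-35.0, 57.4], [-15.0, 57.5], [5.0, 57.4], [25.0, 57.3], [45.0, 57.3], [65.0, 57.3], [85.0, 57.3]]
y [[-45.0, -110.8], [-25.0, -111.2], [-5.0, -110.3], [15.0, -110.9], [35.0, -110.9]] [[-45.0, 109.7], [-25.0, 109.8], [-5.0, 109.7], [15.0, 109.5], [35.0, 109.5]]
[448.07611955 276.16953966 208.18684033] [-1.79887479e+02 -1.18148741e-01  1.71581062e+02] [-0.97525023 -0.72863516 -2.89918836] 78.3872652053833
seat [584.66437706 -10.22601976 111.13072829]
13 rows of [-0.0023 -0.0235  0.0005] [-0.31 -1.92 -1.35]
5 rows of [-0.012 -0.     0.012] [ 0. -0. -0.]
[[-8.93878321e-01 -1.65047606e-01  4.16822307e-01  4.76844778e+02]
 [-1.49583930e-01  9.86285602e-01  6.97521323e-02 -2.82688328e+01]
 [-4.22618262e-01  4.16333634e-17 -9.06307787e-01  2.03593645e+02]
 [ 0.00000000e+00  0.00000000e+00  0.00000000e+00  1.00000000e+00]] [[-8.93878321e-01 -1.65047606e-01  4.16822307e-01  5.55486816e+02]
 [-1.49583930e-01  9.86285602e-01  6.97521323e-02 -1.51086690e+01]
 [-4.22618262e-01  4.16333634e-17 -9.06307787e-01  1.74572273e+02]
 [ 0.00000000e+00  0.00000000e+00  0.00000000e+00  1.00000000e+00]]
```

```bash
python3 -m handwheel '[[-0.0023,-0.0235,0.0005,-0.31,-1.92,-1.35,0.004],[-0.0023,-0.0235,0.0005,-0.31,-1.92,-1.35,0.004],[-0.0023,-0.0235,0.0005,-0.31,-1.92,-1.35,0.004],[-0.0023,-0.0235,0.0005,-0.31,-1.92,-1.35,0.004],[-0.0023,-0.0235,0.0005,-0.31,-1.92,-1.35,0.004],[-0.0023,-0.0235,0.0005,-0.31,-1.92,-1.35,0.004],[-0.0023,-0.0235,0.0005,-0.31,-1.92,-1.35,0.004]]'
python3 -m handwheel '[[-0.0023,-0.0235,0.0005,-0.31,-1.92,-1.35,0.004],[-0.0023,-0.0235,0.0005,-0.31,-1.92,-1.35,0.004],[-0.0023,-0.0235,0.0005,-0.31,-1.92,-1.35,0.004],[-0.0023,-0.0235,0.0005,-0.31,-1.92,-1.35,0.004],[-0.0023,-0.0235,0.0005,-0.31,-1.92,-1.35,0.004],[-0.0023,-0.0235,0.0005,-0.31,-1.92,-1.35,0.004],[0,0,0,0,0,0,0.004],[0,0,0,0,0,0,0.004]]'
python3 -m handwheel '[[0,0,0,0,0,0,0.004],[0,0,0,0,0,0,0.004]]'
cat >> h.py <<'E'
SEAT=np.array([584.66,-10.23,111.13]);RC=caseR(9.5)
def lidpose(off=19.7,dx=0,dy=0):  # lid origin rel. to seat in case axes
    T,s=now();o=T[:3,3]+T[:3,:3]@[dx,dy,off];print('lid rel seat',((o-SEAT)@RC).round(2),'rot',R.from_matrix(toolR(RC,180).T@T[:3,:3]).as_rotvec(degrees=True).round(2),'F case',(s['ft_force']@RC).round(1),'grip',round(s['grip_force'],1),round(s['finger_gap'],1),'t',s['time'])
    return T,s
E
python3 - <<'E'
from h import *
T,s=lidpose();p,d=r.snapshot('wrist');lidmeas(T,s,d);cv2.imwrite('pics/w11.png',p)
A=mat(SEAT+(50+19.7)*RC[:,2],toolR(RC,180));plan(A,mm=18)
E
```

```text
time: 16.38
tool_pos: [451.4, 110.5, 203.7]
tcp_rot: [179.0, 13.4, -178.9]
ft_force: [0.3, -0.4, -2.3]
finger_gap: 12.3
grip_force: 78.6
time: 17.05
tool_pos: [476.8, -29.1, 203.4]
tcp_rot: [179.8, 24.9, -170.9]
ft_force: [-0.9, 0.8, -3.0]
finger_gap: 12.1
grip_force: 78.8
time: 17.22
tool_pos: [477.8, -26.7, 204.9]
tcp_rot: [179.8, 25.1, -170.6]
ft_force: [-0.9, -0.1, -2.8]
finger_gap: 12.3
grip_force: 78.8
lid rel seat [-58.34   1.4  111.01] rot [-0.12 -0.06  0.07] F case [-2.   0.  -2.1] grip 78.8 12.3 t 17.2167
lid top plane in tool [-2.0000e-03  4.0000e-04  3.4046e+00] 49279
x [[-95.0, -50.3], [-75.0, -37.3], [-55.0, -25.2], [-35.0, -28.5], [-15.0, -58.4], [5.0, -58.4], [25.0, -20.3], [45.0, -29.3], [65.0, -58.7], [85.0, -44.1]] [[-95.0, 57.3], [-75.0, 57.2], [-55.0, 57.2], [-35.0, 57.2], [-15.0, 57.2], [5.0, 57.2], [25.0, 57.2], [45.0, 57.1], [65.0, 57.2], [85.0, 57.2]]
y [[-45.0, -110.3], [-25.0, -110.2], [-5.0, -110.2], [15.0, -110.0], [35.0, -110.4]] [[-45.0, 109.7], [-25.0, 109.7], [-5.0, 110.0], [15.0, 110.2], [35.0, 110.3]]
5 rows of [-0.0116 -0.0003  0.0123] [ 0.02  0.02 -0.  ]
```

```bash
python3 -m handwheel '[[-0.0116,-0.0003,0.0123,0,0,0,0.004],[-0.0116,-0.0003,0.0123,0,0,0,0.004],[-0.0116,-0.0003,0.0123,0,0,0,0.004],[-0.0116,-0.0003,0.0123,0,0,0,0.004],[-0.0116,-0.0003,0.0123,0,0,0,0.004],[0,0,0.014,0,0,0,0.004],[0,0,0.01,0,0,0,0.004],[0,0,0,0,0,0,0.004]]'
python3 -m handwheel '[[0,0,0,0,0,0,0.004],[0,0,0,0,0,0,0.004]]'
python3 - <<'E'
from h import *
T,s=lidpose();p,d=r.snapshot('wrist');np.savez('w12.npz',p=p,d=d,T=T);cv2.imwrite('pics/w12.png',p)
C=cloud(cam('wrist',s),d);q=(C-SEAT)@RC
# whatever of the case shows past the lid: rim height points z=12, outer front wall
m=(abs(q[...,2]-12)<4)&(abs(q[...,0])<70)&(abs(q[...,1])<125);w=q[m];print(len(w),np.percentile(w,[0,1,50,99,100],axis=0).round(1) if len(w) else '')
m=(q[...,2]<8)&(q[...,2]>-34)&(abs(q[...,0]+52)<10)&(abs(q[...,1])<100);w=q[m];print('front wall',len(w),np.percentile(w,[1,50,99],axis=0).round(1) if len(w) else '')
E
```

```text
time: 17.93
tool_pos: [564.9, -12.8, 149.9]
tcp_rot: [179.8, 24.9, -170.5]
ft_force: [-2.2, 0.6, -3.8]
finger_gap: 12.2
grip_force: 78.7
time: 18.1
tool_pos: [566.0, -14.1, 153.5]
tcp_rot: [179.9, 25.2, -170.6]
ft_force: [-0.2, -0.4, -2.4]
finger_gap: 12.4
grip_force: 78.7
lid rel seat [ 0.7  -0.74 26.79] rot [-0.06 -0.17  0.05] F case [-1.3 -0.4 -2.1] grip 78.7 12.4 t 18.1
0 
front wall 1789 [[-57.3 -98.2 -34. ]
 [-54.    1.2 -33.2]
 [-51.6  97.5 -23.7]]
```

```bash
python3 -m handwheel '[[0.0012,0.0007,0,0,0,0,0.004],[0,0,0.006,0,0,0,0.004],[0,0,0.005,0,0,0,0.004],[0,0,0.001,0,0,0,0.004],[0,0,0,0,0,0,0.004]]'
python3 -m handwheel '[[0,0,0.001,0,0,0,0.004],[0,0,0.001,0,0,0,0.004],[0,0,0,0,0,0,0.004]]'
python3 -m handwheel '[[0,0,0.001,0,0,0,0.004],[0,0,0.001,0,0,0,0.004],[0,0,0,0,0,0,0.004]]'
python3 - <<'E'
from h import *
lidpose()
E
```

```text
time: 18.57
tool_pos: [569.6, -13.1, 140.9]
tcp_rot: [179.9, 25.1, -170.6]
ft_force: [-0.4, -0.1, -2.7]
finger_gap: 12.1
grip_force: 78.9
time: 18.82
tool_pos: [570.9, -13.1, 140.0]
tcp_rot: [179.9, 25.2, -170.6]
ft_force: [-1.1, -0.9, -2.5]
finger_gap: 12.4
grip_force: 78.9
time: 19.07
tool_pos: [571.7, -12.9, 138.1]
tcp_rot: [179.9, 25.2, -170.6]
ft_force: [-0.6, 0.3, -2.6]
finger_gap: 12.4
grip_force: 78.9
lid rel seat [-0.58 -0.46 10.34] rot [-0.05 -0.16  0.08] F case [-1.6  0.4 -2.1] grip 78.9 12.4 t 19.0667
```

```bash
python3 -m handwheel '[[0,0,0.001,0,0,0,0.004],[0,0,0.001,0,0,0,0.004],[0,0,0,0,0,0,0.004]]'
python3 -m handwheel '[[0,0,0.001,0,0,0,0.004],[0,0,0.001,0,0,0,0.004],[0,0,0,0,0,0,0.004]]'
python3 -m handwheel '[[0,0,0.001,0,0,0,0.004],[0,0,0.001,0,0,0,0.004],[0,0,0,0,0,0,0.004]]'
python3 - <<'E'
from h import *
lidpose()
E
```

```text
time: 19.32
tool_pos: [572.4, -12.7, 136.2]
tcp_rot: [179.9, 25.2, -170.6]
ft_force: [0.9, 0.1, -2.0]
finger_gap: 12.3
grip_force: 78.9
time: 19.57
tool_pos: [573.3, -12.6, 134.3]
tcp_rot: [179.9, 25.2, -170.6]
ft_force: [-1.1, -0.3, -3.2]
finger_gap: 12.1
grip_force: 78.9
time: 19.82
tool_pos: [574.1, -12.5, 132.5]
tcp_rot: [179.9, 25.2, -170.6]
ft_force: [-0.0, 0.6, -2.6]
finger_gap: 12.3
grip_force: 78.9
lid rel seat [-0.65 -0.44  4.25] rot [-0.05 -0.16  0.08] F case [-1.   0.6 -2.3] grip 78.9 12.3 t 19.8167
```

```bash
python3 -m handwheel '[[0,0,0.001,0,0,0,0.004],[0,0,0.001,0,0,0,0.004],[0,0,0,0,0,0,0.004]]'
python3 -m handwheel '[[0,0,0.0007,0,0,0,0.004],[0,0,0,0,0,0,0.004]]'
python3 -m handwheel '[[0,0,0.0005,0,0,0,0.004],[0,0,0,0,0,0,0.004]]'
python3 -m handwheel '[[0,0,0.0005,0,0,0,0.004],[0,0,0,0,0,0,0.004]]'
python3 - <<'E'
from h import *
lidpose()
E
```

```text
time: 20.07
tool_pos: [575.0, -12.3, 130.7]
tcp_rot: [179.9, 25.2, -170.6]
ft_force: [-1.2, -0.2, -3.5]
finger_gap: 12.4
grip_force: 78.9
time: 20.23
tool_pos: [575.3, -12.2, 130.2]
tcp_rot: [179.9, 25.2, -170.6]
ft_force: [0.0, -0.1, -2.5]
finger_gap: 11.7
grip_force: 78.9
time: 20.4
tool_pos: [575.5, -12.2, 129.8]
tcp_rot: [179.9, 25.2, -170.6]
ft_force: [-0.4, -0.3, -3.4]
finger_gap: 12.1
grip_force: 78.9
time: 20.57
tool_pos: [575.7, -12.2, 129.4]
tcp_rot: [179.9, 25.2, -170.6]
ft_force: [-0.2, 0.5, -2.4]
finger_gap: 12.4
grip_force: 78.9
lid rel seat [-0.5  -0.46  0.71] rot [-0.05 -0.17  0.08] F case [-1.1  0.5 -2.2] grip 78.9 12.4 t 20.5667
```

```bash
python3 -m handwheel '[[0,0,0.0005,0,0,0,0.004],[0,0,0,0,0,0,0.004]]'
python3 -m handwheel '[[0,0,0.0005,0,0,0,0.004],[0,0,0,0,0,0,0.004]]'
python3 -m handwheel '[[0,0,0.0005,0,0,0,0.004],[0,0,0,0,0,0,0.004]]'
python3 - <<'E'
from h import *
lidpose()
E
```

```text
time: 20.73
tool_pos: [575.9, -12.2, 128.9]
tcp_rot: [179.9, 25.2, -170.6]
ft_force: [-0.2, 0.2, -1.8]
finger_gap: 12.2
grip_force: 78.9
time: 20.9
tool_pos: [576.2, -12.1, 128.7]
tcp_rot: [179.9, 25.2, -170.6]
ft_force: [-1.8, 1.6, 0.7]
finger_gap: 11.9
grip_force: 79.3
time: 21.07
tool_pos: [576.3, -12.1, 128.7]
tcp_rot: [179.9, 25.2, -170.6]
ft_force: [-8.0, 0.3, 5.6]
finger_gap: 11.9
grip_force: 80.4
lid rel seat [-0.28 -0.46 -0.2 ] rot [-0.05 -0.16  0.06] F case [-4.7  1.6  8.3] grip 80.4 11.9 t 21.0667
```

It touched down at the expected seat height. One more small press, then ease off and release.

```bash
python3 -m handwheel '[[0,0,0.0006,0,0,0,0.004],[0,0,0,0,0,0,0.004]]'
python3 -m handwheel '[[0,0,-0.0008,0,0,0,0.004],[0,0,0,0,0,0,0.016],[0,0,0,0,0,0,0.03],[0,0,0,0,0,0,0.04],[0,0,0,0,0,0,0.04],[0,0,0,0,0,0,0.04]]'
python3 -m handwheel '[[0,0,-0.004,0,0,0,0.04],[0,0,-0.012,0,0,0,0.04],[0,0,-0.03,0,0,0,0.04],[0,0,-0.035,0,0,0,0.04],[0,0,-0.035,0,0,0,0.04],[0,0,-0.02,0,0,0,0.04],[0,0,0,0,0,0,0.04],[0,0,0,0,0,0,0.04]]'
python3 -m handwheel '[[0,0,0,0,0,0,0.04],[0,0,0,0,0,0,0.04]]'
python3 - <<'E'
from h import *
T,s=now();p,d=r.snapshot('wrist');cv2.imwrite('pics/w13.png',p);np.savez('w13.npz',p=p,d=d,T=T)
C=cloud(cam('wrist',s),d);q=(C-SEAT)@RC
m=(abs(q[...,2]-16)<6)&(abs(q[...,0])<70)&(abs(q[...,1])<118);w=q[m]
A=np.c_[w[:,:2],np.ones(len(w))];c=np.linalg.lstsq(A,w[:,2],rcond=None)[0];k=abs(w[:,2]-A@c)<2;c=np.linalg.lstsq(A[k],w[k][:,2],rcond=None)[0]
print('lid top plane',c.round(4),k.sum(),np.percentile(w,[.5,99.5],axis=0).round(1))
for n in('scene','side'):
    p,d=r.snapshot(n);np.savez(n+'1.npz',p=p,d=d);W=cloud(cam(n),d)
    m=(p.max(-1)<60)&(W[...,2]>240)&(W[...,2]<330)&(W[...,0]>600)&(W[...,0]<720)&(abs(W[...,1])<150);w=W[m]
    if len(w)>9:
        mu=np.median(w,0);g=(mu-SEAT)@RC;print(n,'grip',len(w),mu.round(1),'case',(g+[0,0,34]).round(1))
E
```

```text
time: 21.23
tool_pos: [576.3, -12.1, 128.6]
tcp_rot: [179.9, 25.1, -170.6]
ft_force: [-18.2, -1.3, 14.0]
finger_gap: 12.0
grip_force: 81.9
time: 21.73
tool_pos: [576.4, -12.1, 128.4]
tcp_rot: [179.9, 25.2, -170.6]
ft_force: [-0.4, -0.0, 0.6]
finger_gap: 40.3
grip_force: 0.0
time: 22.4
tool_pos: [520.0, -22.2, 253.7]
tcp_rot: [-180.0, 25.4, -170.6]
ft_force: [-0.3, 0.5, -0.9]
finger_gap: 39.9
grip_force: 0.0
time: 22.57
tool_pos: [518.7, -21.5, 249.4]
tcp_rot: [179.8, 25.0, -170.6]
ft_force: [0.5, 0.5, -0.1]
finger_gap: 40.1
grip_force: 0.0
lid top plane [-6.20000e-03  2.00000e-04  1.61042e+01] 20876 [[ -57.2 -109.7   14. ]
 [  57.   108.5   18. ]]
scene grip 329 [669.    9.2 300.4] case [158.3   5.2 169. ]
side grip 170 [659.4  15.3 299.4] case [150.2  12.9 171.7]
```

The lid sits flat: its top plane is 16.1 mm above the seated origin and square to the case. The bail stands at about 2.15 rad, with the bar at case (153.5, 165.5) in x and z. I move above the bar with the jaws straddling case x.

```bash
cat >> h.py <<'E'
OC=SEAT-34*RC[:,2]
def case(p): return (np.asarray(p)-OC)@RC
def W(x,y,z): return OC+RC@[x,y,z]
E
python3 - <<'E'
from h import *
T,s=now();print(case(T[:3,3]).round(1));plan(mat(W(153.5,0,220),toolR(RC,90)),T,mm=20,deg=6)
print(W(153.5,0,220))
E
```

```text
[ -2.   -0.2 187.8]
15 rows of [-0.0085  0.0077 -0.0021] [ 0.01 -0.    5.99]
[ 6.44341373e+02 -2.42763287e-01  3.44575152e+02]
```

```bash
python3 -m handwheel '[[-0.0085,0.0077,-0.0021,0,0,6,0.03],[-0.0085,0.0077,-0.0021,0,0,6,0.03],[-0.0085,0.0077,-0.0021,0,0,6,0.03],[-0.0085,0.0077,-0.0021,0,0,6,0.03],[-0.0085,0.0077,-0.0021,0,0,6,0.03],[-0.0085,0.0077,-0.0021,0,0,6,0.03],[-0.0085,0.0077,-0.0021,0,0,6,0.03],[-0.0085,0.0077,-0.0021,0,0,6,0.03]]'
python3 -m handwheel '[[-0.0085,0.0077,-0.0021,0,0,6,0.03],[-0.0085,0.0077,-0.0021,0,0,6,0.03],[-0.0085,0.0077,-0.0021,0,0,6,0.03],[-0.0085,0.0077,-0.0021,0,0,6,0.03],[-0.0085,0.0077,-0.0021,0,0,6,0.03],[-0.0085,0.0077,-0.0021,0,0,6,0.03],[-0.0085,0.0077,-0.0021,0,0,6,0.03],[0,0,0,0,0,0,0.03]]'
python3 -m handwheel '[[0,0,0,0,0,0,0.03],[0,0,0,0,0,0,0.03],[0,0,0,0,0,0,0.03]]'
python3 - <<'E'
from h import *
T,s=now();p,d=r.snapshot('wrist');cv2.imwrite('pics/w14.png',p);np.savez('w14.npz',p=p,d=d,T=T)
print('tcp',case(T[:3,3]).round(1),R.from_matrix(toolR(RC,90).T@T[:3,:3]).as_rotvec(degrees=True).round(2),s['joint_pos'].round(0))
q=case(cloud(cam('wrist',s),d).reshape(-1,3)).reshape(400,640,3)
m=(p.max(-1)<70)&(d>0)&(q[...,0]>100)&(q[...,0]<200)&(q[...,2]>140)&(q[...,2]<182)
w=q[m];print('bar',len(w),np.percentile(w,[1,50,99],axis=0).round(1))
for a in(0,30,60,80):
    k=w[(abs(w[:,1]-a)<8)]
    if len(k):print(a,k[:,0].min().round(1),k[:,0].max().round(1),np.percentile(k[:,2],95).round(1))
E
```

```text
time: 23.38
tool_pos: [581.4, 21.7, 301.1]
tcp_rot: [160.7, 16.3, 138.4]
ft_force: [0.2, -0.6, 0.2]
finger_gap: 30.3
grip_force: 0.0
time: 24.05
tool_pos: [645.5, -1.4, 345.7]
tcp_rot: [154.8, -0.2, 99.2]
ft_force: [0.2, 0.4, 0.6]
finger_gap: 29.8
grip_force: 0.0
time: 24.3
tool_pos: [643.8, -0.2, 344.8]
tcp_rot: [154.9, -0.0, 99.6]
ft_force: [-0.4, 0.9, -0.8]
finger_gap: 30.2
grip_force: 0.0
tcp [1.531e+02 1.000e-01 2.204e+02] [-0.1   0.08 -0.06] [ -9. -11.  95.   8.  73. -20.]
bar 4204 [[147.2 -94.7 168.2]
 [153.5  20.3 171.7]
 [159.6  97.5 173.7]]
0 147.6 159.1 173.2
30 147.1 159.5 173.3
60 147.2 159.8 173.2
80 147.4 159.7 173.3
```

The bar's top is at z 173 and its sides at x 147 to 160, right between the jaws. I work out rows along the arc.

```bash
python3 - <<'E'
import numpy as np
f=np.radians(np.linspace(51,129,13));x=55+156*np.cos(f);z=45+156*np.sin(f)
for a,b in zip(np.diff(x),-np.diff(z)):print(f'[0,{a/1000:.4f},{b/1000:.4f},0,0,0,0.02]',end=',')
E
python3 -m handwheel '[[0,0,0.02,0,0,0,0.03],[0,0,0.02,0,0,0,0.03],[0,0,0.02,0,0,0,0.03],[0,0,0.012,0,0,0,0.03],[0,0,0.004,0,0,0,0.03],[0,0,0,0,0,0,0.02],[0,0,0,0,0,0,0.02],[0,0,0,0,0,0,0.02]]' 20
python3 - <<'E'
from h import *
T,s=now();print('tcp',case(T[:3,3]).round(1))
E
```

```text
[0,-0.0144,-0.0103,0,0,0,0.02],[0,-0.0154,-0.0086,0,0,0,0.02],[0,-0.0163,-0.0068,0,0,0,0.02],[0,-0.0170,-0.0049,0,0,0,0.02],[0,-0.0174,-0.0030,0,0,0,0.02],[0,-0.0177,-0.0010,0,0,0,0.02],[0,-0.0177,0.0010,0,0,0,0.02],[0,-0.0174,0.0030,0,0,0,0.02],[0,-0.0170,0.0049,0,0,0,0.02],[0,-0.0163,0.0068,0,0,0,0.02],[0,-0.0154,0.0086,0,0,0,0.02],[0,-0.0144,0.0103,0,0,0,0.02],time: 25.02
tool_pos: [676.6, 4.7, 278.9]
tcp_rot: [154.7, -0.0, 99.5]
ft_force: [-0.4, 0.4, 0.9]
finger_gap: 20.1
grip_force: 0.0
tcp [155.3  -0.5 146.7]
```

```bash
python3 -m handwheel '[[0,-0.0072,-0.0052,0,0,0,0.02],[0,-0.0072,-0.0051,0,0,0,0.02],[0,-0.0077,-0.0043,0,0,0,0.02],[0,-0.0077,-0.0043,0,0,0,0.02],[0,-0.0081,-0.0034,0,0,0,0.02],[0,-0.0082,-0.0034,0,0,0,0.02],[0,-0.0085,-0.0025,0,0,0,0.02],[0,-0.0085,-0.0024,0,0,0,0.02]]'
python3 -m handwheel '[[0,-0.0087,-0.0015,0,0,0,0.02],[0,-0.0087,-0.0015,0,0,0,0.02],[0,-0.0088,-0.0005,0,0,0,0.02],[0,-0.0089,-0.0005,0,0,0,0.02],[0,-0.0089,0.0005,0,0,0,0.02],[0,-0.0088,0.0005,0,0,0,0.02],[0,-0.0087,0.0015,0,0,0,0.02],[0,-0.0087,0.0015,0,0,0,0.02]]'
python3 - <<'E'
from h import *
T,s=now();print('tcp',case(T[:3,3]).round(1),s['grip_force'],(s['ft_force']@RC).round(1))
p,d=r.snapshot('wrist');q=case(cloud(cam('wrist',s),d).reshape(-1,3)).reshape(400,640,3)
m=(p.max(-1)<70)&(d>0)&(abs(q[...,0]-T[0,0]*0-case(T[:3,3])[0])<40)&(q[...,2]>170)&(q[...,2]<230)&(q[...,1]>30)&(q[...,1]<98)
w=q[m];print('bar',len(w),np.percentile(w,[1,50,99],axis=0).round(1))
E
```

```text
time: 25.68
tool_pos: [605.9, -6.9, 277.6]
tcp_rot: [154.8, -0.1, 99.4]
ft_force: [2.0, 0.5, 2.9]
finger_gap: 20.2
grip_force: 1.1
time: 26.35
tool_pos: [543.5, -17.2, 247.2]
tcp_rot: [154.9, -0.1, 99.4]
ft_force: [1.2, 0.2, 0.9]
finger_gap: 20.0
grip_force: 0.5
tcp [ 1.97e+01 -1.00e-01  1.75e+02] 0.5221529491245747 [1.5 0.  0.3]
bar 1332 [[ 15.7  30.3 199.2]
 [ 19.4  86.5 202.3]
 [ 27.9  97.7 204.9]]
```

```bash
python3 -m handwheel '[[0,-0.0085,0.0025,0,0,0,0.02],[0,-0.0085,0.0025,0,0,0,0.02],[0,-0.0081,0.0034,0,0,0,0.02],[0,-0.0082,0.0034,0,0,0,0.02],[0,-0.0077,0.0043,0,0,0,0.02],[0,-0.0077,0.0043,0,0,0,0.02],[0,-0.0072,0.0052,0,0,0,0.02],[0,-0.0072,0.0052,0,0,0,0.02]]'
python3 -m handwheel '[[0,0,0,0,0,0,0.02],[0,0,0,0,0,0,0.02],[0,0,0,0,0,0,0.02]]'
cat >> h.py <<'E'
def bar():
    T,s=now();t=case(T[:3,3]);print('tcp',t.round(1),s['grip_force'],'F',(s['ft_force']@RC).round(1),'t',s['time'])
    p,d=r.snapshot('wrist');q=case(cloud(cam('wrist',s),d).reshape(-1,3)).reshape(400,640,3)
    rr=np.hypot(q[...,0]-55,q[...,2]-45)
    m=(p.max(-1)<70)&(d>0)&(abs(rr-158)<12)&(q[...,2]>40)&(q[...,1]>40)&(q[...,1]<98)
    w=q[m];print('bar',len(w),np.percentile(w,[1,50,99],axis=0).round(1));np.savez('last.npz',p=p,d=d,T=T)
E
python3 - <<'E'
from h import *
bar()
E
```

```text
time: 27.07
tool_pos: [500.4, -24.3, 192.4]
tcp_rot: [154.8, -0.1, 99.4]
ft_force: [-0.2, -0.8, 0.6]
finger_gap: 20.0
grip_force: 0.3
time: 27.32
tool_pos: [501.0, -24.3, 193.5]
tcp_rot: [154.8, -0.1, 99.4]
ft_force: [0.7, -0.0, 0.5]
finger_gap: 20.2
grip_force: 0.0
tcp [-4.210e+01 -1.000e-01  1.445e+02] 0.0 F [ 0.9 -0.2  0.1] t 27.3167
bar 3953 [[-48.9  40.8 168.1]
 [-43.2  73.2 171.7]
 [-36.8  97.5 173.8]]
```

The bar followed to φ ≈ 129°, at case (-43, 166.5). Next I lift off, shut the jaws, and push it down from above.

```bash
python3 -m handwheel '[[0,0,-0.018,0,0,0,0.02],[0,0,-0.018,0,0,0,0.02],[0,0,-0.018,0,0,0,0.02],[0,-0.002,0,0,0,0,0.0],[0,0,0,0,0,0,0.0],[0,0,0,0,0,0,0.0],[0,0,0.01,0,0,0,0.0],[0,0,0.005,0,0,0,0.0]]'
python3 -m handwheel '[[0,0,0.003,0,0,0,0.0],[0,0,0.003,0,0,0,0.0],[0,0,0,0,0,0,0]]'
python3 - <<'E'
from h import *
bar()
f=np.radians(np.linspace(129,174.5,17));x=55+156*np.cos(f);z=45+156*np.sin(f)
for a,b in zip(np.diff(x),-np.diff(z)):print(f'[0,{a/1000:.4f},{b/1000:.4f},0,0,0,0]',end=',')
E
```

```text
time: 28.03
tool_pos: [482.7, -27.1, 225.5]
tcp_rot: [154.9, -0.1, 99.4]
ft_force: [-0.4, 0.2, -1.2]
finger_gap: 0.5
grip_force: 0.0
time: 28.28
tool_pos: [484.9, -26.5, 220.6]
tcp_rot: [155.0, -0.1, 99.5]
ft_force: [-0.2, 1.0, 0.4]
finger_gap: 0.1
grip_force: 0.0
tcp [-45.4   0.4 175.9] 0.0 F [0.2 1.  0.4] t 28.2833
bar 2576 [[-48.9  40.7 168.3]
 [-42.9  71.5 171.7]
 [-36.9  97.5 173.8]]
[0,-0.0059,0.0050,0,0,0,0],[0,-0.0056,0.0053,0,0,0,0],[0,-0.0054,0.0056,0,0,0,0],[0,-0.0051,0.0058,0,0,0,0],[0,-0.0048,0.0061,0,0,0,0],[0,-0.0045,0.0063,0,0,0,0],[0,-0.0042,0.0065,0,0,0,0],[0,-0.0038,0.0067,0,0,0,0],[0,-0.0035,0.0069,0,0,0,0],[0,-0.0031,0.0071,0,0,0,0],[0,-0.0028,0.0072,0,0,0,0],[0,-0.0024,0.0074,0,0,0,0],[0,-0.0021,0.0075,0,0,0,0],[0,-0.0017,0.0076,0,0,0,0],[0,-0.0013,0.0076,0,0,0,0],[0,-0.0009,0.0077,0,0,0,0],
```

```bash
python3 -m handwheel '[[0,-0.0059,0.005,0,0,0,0],[0,-0.0056,0.0053,0,0,0,0],[0,-0.0054,0.0056,0,0,0,0],[0,-0.0051,0.0058,0,0,0,0],[0,-0.0048,0.0061,0,0,0,0],[0,-0.0045,0.0063,0,0,0,0],[0,-0.0042,0.0065,0,0,0,0],[0,-0.0038,0.0067,0,0,0,0]]'
python3 - <<'E'
from h import *
bar()
E
```

```text
time: 29.0
tool_pos: [469.9, -29.4, 161.9]
tcp_rot: [154.8, -0.1, 99.4]
ft_force: [-0.2, -0.5, -1.0]
finger_gap: 0.1
grip_force: 0.0
tcp [-84.    0.  129.2] 0.0 F [-0.7 -0.4 -0.8] t 29.0
bar 5240 [[-49.8  40.7 165.9]
 [-45.5  75.4 171.5]
 [-37.8  97.6 173.8]]
```

The tips passed just in front of the bar without touching it. I back up, return over it, and make contact first.

```bash
python3 -m handwheel '[[0,0,-0.02,0,0,0,0],[0,0,-0.02,0,0,0,0],[0,0,-0.02,0,0,0,0],[0,0.0125,0,0,0,0,0],[0,0.0125,0,0,0,0,0],[0,0.0125,0,0,0,0,0],[0,0,0,0,0,0,0],[0,0,0,0,0,0,0]]'
python3 -m handwheel '[[0,0,0.006,0,0,0,0],[0,0,0.006,0,0,0,0],[0,0,0,0,0,0,0],[0,0,0,0,0,0,0]]'
python3 - <<'E'
from h import *
bar()
E
python3 -m handwheel '[[0,0,0.002,0,0,0,0],[0,0,0.002,0,0,0,0],[0,0,0,0,0,0,0]]'
python3 -m handwheel '[[0,0,0.002,0,0,0,0],[0,0,0.002,0,0,0,0],[0,0,0,0,0,0,0]]'
python3 -m handwheel '[[0,0,0.002,0,0,0,0],[0,0,0.002,0,0,0,0],[0,0,0,0,0,0,0]]'
python3 - <<'E'
from h import *
bar()
E
```

```text
time: 29.72
tool_pos: [478.3, -27.9, 232.8]
tcp_rot: [154.9, -0.1, 99.5]
ft_force: [-0.1, -1.3, -0.4]
finger_gap: 0.0
grip_force: 0.0
time: 30.05
tool_pos: [482.7, -27.1, 220.8]
tcp_rot: [154.9, -0.1, 99.4]
ft_force: [0.2, 0.1, 0.6]
finger_gap: -0.0
grip_force: 0.0
tcp [-47.3   0.2 177. ] 0.0 F [0.4 0.  0.5] t 30.05
bar 2288 [[-49.   40.6 168.3]
 [-43.6  73.3 171.7]
 [-36.9  97.6 173.7]]
time: 30.35
tool_pos: [485.0, -26.9, 218.2]
tcp_rot: [154.8, -0.1, 99.4]
ft_force: [0.1, -0.2, -0.5]
finger_gap: -0.0
grip_force: 0.0
time: 30.6
tool_pos: [486.7, -26.6, 214.4]
tcp_rot: [154.9, -0.1, 99.4]
ft_force: [-0.1, 0.3, -0.3]
finger_gap: -0.1
grip_force: 0.0
time: 30.85
tool_pos: [488.4, -26.3, 210.8]
tcp_rot: [154.9, -0.1, 99.4]
ft_force: [0.7, 0.9, -0.2]
finger_gap: -0.3
grip_force: 0.0
tcp [-46.4   0.  165.6] 0.0 F [ 0.7  0.8 -0.6] t 30.85
bar 2652 [[-48.9  40.6 168.2]
 [-43.6  73.7 171.7]
 [-36.9  97.6 173.7]]
```

```bash
python3 -m handwheel '[[0,0.001,0.002,0,0,0,0],[0,0.001,0.002,0,0,0,0],[0,0,0,0,0,0,0]]'
python3 -m handwheel '[[0,0,0.002,0,0,0,0],[0,0,0.002,0,0,0,0],[0,0,0,0,0,0,0]]'
python3 -m handwheel '[[0,0,0.002,0,0,0,0],[0,0,0.002,0,0,0,0],[0,0,0,0,0,0,0]]'
python3 - <<'E'
from h import *
bar()
E
```

```text
time: 31.15
tool_pos: [489.6, -26.2, 207.6]
tcp_rot: [155.2, -0.1, 99.5]
ft_force: [-18.8, -3.0, 10.3]
finger_gap: 0.0
grip_force: 8.2
time: 31.4
tool_pos: [491.4, -26.0, 203.7]
tcp_rot: [155.2, -0.1, 99.5]
ft_force: [-4.3, -0.9, 2.9]
finger_gap: 0.2
grip_force: 2.1
time: 31.65
tool_pos: [495.4, -25.3, 201.0]
tcp_rot: [154.8, -0.1, 99.4]
ft_force: [0.3, -1.4, 1.1]
finger_gap: 0.0
grip_force: 0.3
tcp [-4.410e+01 -1.000e-01  1.538e+02] 0.2630865667015314 F [ 0.5 -1.4  1. ] t 31.65
bar 3188 [[-60.5  40.7 157.8]
 [-53.9  71.7 161.6]
 [-47.8  97.5 163.7]]
```

```bash
python3 -m handwheel '[[0,-0.005,0,0,0,0,0],[0,-0.005,0,0,0,0,0],[0,-0.0055,0.0054,0,0,0,0],[0,-0.0052,0.0058,0,0,0,0],[0,-0.005,0.006,0,0,0,0],[0,-0.0047,0.0062,0,0,0,0],[0,-0.0043,0.0064,0,0,0,0],[0,0,0,0,0,0,0]]'
python3 - <<'E'
from h import *
bar()
f=np.radians(np.linspace(134.3+14.4,174.5,10));x=55+156*np.cos(f);z=45+156*np.sin(f);print(x.round(1),z.round(1))
for a,b in zip(np.diff(x),-np.diff(z)):print(f'[0,{a/1000:.4f},{b/1000:.4f},0,0,0,0]',end=',')
E
```

```text
time: 32.37
tool_pos: [475.5, -27.9, 156.9]
tcp_rot: [155.0, -0.2, 99.4]
ft_force: [0.1, -0.0, -0.6]
finger_gap: -0.3
grip_force: 0.0
tcp [-80.9   0.6 122.2] 0.0 F [-0.1 -0.  -0.6] t 32.3667
bar 3251 [[-86.   40.8 123.8]
 [-79.6  71.9 128.9]
 [-72.7  97.5 131.1]]
[ -78.3  -82.2  -85.7  -88.9  -91.7  -94.2  -96.3  -98.   -99.3 -100.3] [126.  119.3 112.3 105.2  97.9  90.5  83.   75.4  67.7  60. ]
[0,-0.0039,0.0068,0,0,0,0],[0,-0.0035,0.0070,0,0,0,0],[0,-0.0032,0.0071,0,0,0,0],[0,-0.0028,0.0073,0,0,0,0],[0,-0.0025,0.0074,0,0,0,0],[0,-0.0021,0.0075,0,0,0,0],[0,-0.0017,0.0076,0,0,0,0],[0,-0.0013,0.0077,0,0,0,0],[0,-0.0009,0.0077,0,0,0,0],
```

```bash
python3 -m handwheel '[[0,-0.0035,0.0068,0,0,0,0],[0,-0.0035,0.007,0,0,0,0],[0,-0.0032,0.0071,0,0,0,0],[0,-0.0028,0.0073,0,0,0,0],[0,-0.0025,0.0074,0,0,0,0],[0,-0.0021,0.0075,0,0,0,0],[0,-0.0015,0.006,0,0,0,0],[0,0,0,0,0,0,0]]'
python3 - <<'E'
from h import *
bar()
E
```

```text
time: 33.08
tool_pos: [479.4, -27.1, 104.9]
tcp_rot: [155.0, -0.2, 99.4]
ft_force: [-0.5, -0.3, -0.3]
finger_gap: 0.1
grip_force: 0.0
tcp [-99.3   0.7  73.4] 0.0 F [-0.7 -0.2 -0.1] t 33.0833
bar 3254 [[-104.3   40.6   75. ]
 [ -97.9   71.5   80. ]
 [ -91.    97.5   82.2]]
```

```bash
python3 -m handwheel '[[0,-0.0005,0.005,0,0,0,0],[0,0,0.004,0,0,0,0],[0,0,0.003,0,0,0,0],[0,0,0,0,0,0,0]]'
python3 -m handwheel '[[0,0,0.001,0,0,0,0],[0,0,0.001,0,0,0,0],[0,0,0,0,0,0,0]]'
python3 -m handwheel '[[0,0,0.001,0,0,0,0],[0,0,0.001,0,0,0,0],[0,0,0,0,0,0,0]]'
python3 - <<'E'
from h import *
bar()
E
```

```text
time: 33.47
tool_pos: [484.8, -26.7, 95.3]
tcp_rot: [154.9, -0.1, 99.5]
ft_force: [1.1, 0.1, -0.4]
finger_gap: -0.1
grip_force: 0.0
time: 33.72
tool_pos: [485.8, -26.7, 94.1]
tcp_rot: [154.8, -0.1, 99.4]
ft_force: [0.7, 0.1, -0.2]
finger_gap: -0.0
grip_force: 0.0
time: 33.97
tool_pos: [486.6, -26.6, 93.0]
tcp_rot: [154.8, -0.1, 99.5]
ft_force: [-11.7, -0.9, 11.8]
finger_gap: 0.1
grip_force: 7.4
tcp [-97.7   0.   59.6] 7.411934472620487 F [-5.6  1.  15.6] t 33.9667
bar 3297 [[-106.2   40.6   62. ]
 [ -99.5   71.3   67.1]
 [ -92.9   97.5   69.2]]
```

```bash
python3 -m handwheel '[[0,0,0.0005,0,0,0,0],[0,0,0,0,0,0,0]]'
python3 -m handwheel '[[0,0,0.0005,0,0,0,0],[0,0,0,0,0,0,0]]'
python3 -m handwheel '[[0,0,0.0005,0,0,0,0],[0,0,0,0,0,0,0]]'
python3 - <<'E'
from h import *
bar()
E
```

```text
time: 34.18
tool_pos: [486.7, -26.6, 92.9]
tcp_rot: [154.9, -0.1, 99.5]
ft_force: [-16.9, -0.9, 17.4]
finger_gap: -0.1
grip_force: 11.4
time: 34.35
tool_pos: [486.8, -26.6, 92.8]
tcp_rot: [154.9, -0.1, 99.5]
ft_force: [-24.6, -0.3, 23.5]
finger_gap: 0.1
grip_force: 15.5
time: 34.52
tool_pos: [487.0, -26.6, 92.7]
tcp_rot: [154.9, -0.0, 99.5]
ft_force: [-30.5, -0.7, 30.8]
finger_gap: 0.3
grip_force: 19.7
tcp [-97.6  -0.   59.2] 19.7041355073452 F [-14.4   4.4  40.6] t 34.5167
bar 3328 [[-106.2   40.7   61.8]
 [ -99.4   71.7   67. ]
 [ -92.9   97.5   69.2]]
```

It is against a hard stop: the force rises with no further motion. I retract and check.

```bash
python3 -m handwheel '[[0,0,-0.0015,0,0,0,0],[0,0,-0.006,0,0,0,0],[0,0,-0.02,0,0,0,0],[0,0,-0.03,0,0,0,0],[0,0,-0.035,0,0,0,0],[0,0,-0.035,0,0,0,0],[0,0,-0.02,0,0,0,0],[0,0,0,0,0,0,0]]'
python3 -m handwheel '[[-0.02,0,-0.02,0,0,0,0],[-0.02,0,-0.02,0,0,0,0],[0,0,0,0,0,0,0],[0,0,0,0,0,0,0]]'
python3 - <<'E'
from h import *
bar()
z=np.load('last.npz');p=z['p'];d=z['d'];T,s=now();q=case(cloud(cam('wrist',s),d).reshape(-1,3)).reshape(400,640,3)
m=(abs(q[...,2]-50)<5)&(abs(q[...,0])<70)&(abs(q[...,1])<118);w=q[m];A=np.c_[w[:,:2],np.ones(len(w))];c=np.linalg.lstsq(A,w[:,2],rcond=None)[0];k=abs(w[:,2]-A@c)<1.5;c=np.linalg.lstsq(A[k],w[k][:,2],rcond=None)[0]
print('lid top (50)',c.round(4),k.sum(),np.percentile(w,[.5,99.5],axis=0).round(1))
out=[cv2.resize(p,(400,250))]
P2,d2=r.snapshot('side');P3,d3=r.snapshot('scene')
a=cv2.resize(P2[110:290,200:420],(400,327));b=cv2.resize(P3[140:290,230:430],(400,327))
cv2.imwrite('pics/final.png',np.vstack([np.hstack([a,b]),np.hstack([out[0],np.zeros((250,400,3),np.uint8)])]))
E
```

```text
time: 35.23
tool_pos: [426.6, -38.0, 230.9]
tcp_rot: [154.4, 0.2, 99.4]
ft_force: [1.2, -0.4, 0.8]
finger_gap: 0.0
grip_force: 0.0
time: 35.57
tool_pos: [415.4, -80.4, 261.1]
tcp_rot: [154.8, -0.0, 99.3]
ft_force: [-0.2, 0.6, 0.6]
finger_gap: -0.0
grip_force: 0.0
tcp [-98.4 -41.3 245.3] 0.0 F [0.1 0.6 0.6] t 35.5667
bar 742 [[-106.1   40.4   61.8]
 [ -99.4   70.5   67. ]
 [ -92.9   97.4   69.5]]
lid top (50) [-7.400e-03  1.700e-03  4.905e+01] 15014 [[ -58.6 -117.1   46.7]
 [  56.4  110.3   51.4]]
```

View pics/final.png

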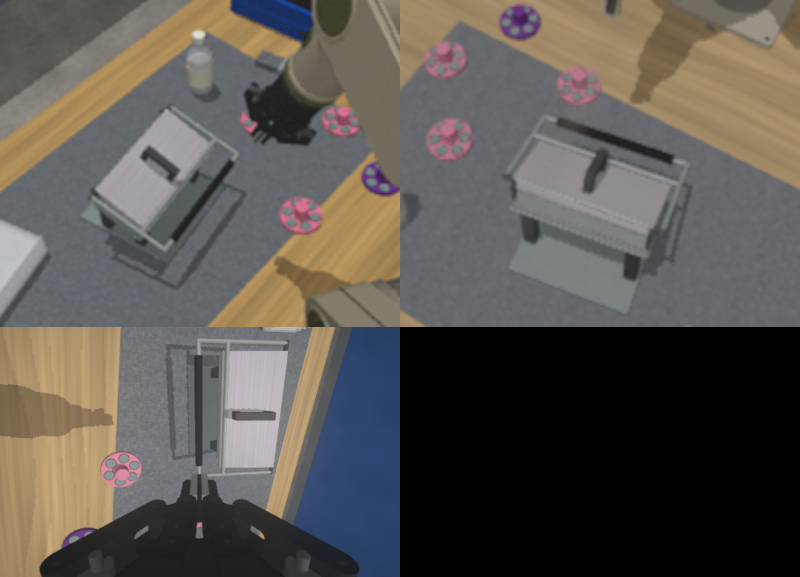

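The final views show the lid level over the case, the clamp lying down in front of it with its crossbar over the lid, the bottle and trays in place, and the gripper clear. Its hard stop and a lid top at about 49 mm (50 expected) both agree. I hand in.

```bash
python3 -c "
from bench import r
print(r.hand_in())"
```

```text
the job is handed in; nothing more can be done
None
```

Handed in at about 36 s: the carrier lies flat in its compartment, the lid is seated and the wire clamp is down against its stop; no verdict came back, and I did not re-check the tray stack or the brush at the end; the fingertips measured 7–16 mm behind the TCP, not 19 mm ahead, so the first carrier grasp missed and the tips then pressed on its disc with about 37 N.

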